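# Hold the bleed block in the brake caliper

### The arm

A 6-joint arm with a two-finger parallel gripper is mounted at the origin on the work surface. World frame = base frame: x ahead of the robot, y to its left, z up, the work surface at z = 0. Lengths are in m, angles in rad, forces in N, time in s.
With the tool pointing down it reaches from about 0.375 to 0.975 m from the base axis. Payload 3.8 kg.
Tool frame: the origin (TCP) lies on the centre line of the jaws, within the pads' length; the fingertips stand 14 mm ahead of it and the grasp point (between the pads) lies 5 mm behind it (bot.finger_overhang is the distance from the TCP to the fingertips, in m); y points along the fingers, x is the direction in which the jaws open and shut, and the axes are right-handed (so a half turn about y gives the same grasp; the last joint's range is limited). The gripper opens to 85 mm and grips with 20 to 120 N. Pads are 22 mm wide; open, the fingers measure 114 mm over their backs; the gripper's body (76 mm by 85 mm) begins 54 mm behind the grasp point. The pads swing forward as they close: fully open they stand 13 mm farther back than shut.
Start: joints at [1.233, 0.264, 1.604, -0, 1.274, -0.037], TCP at [0.2, 0.645, 0.212] pointing down, gripper open.
Joint ranges: [-2.63, 2.63], [-0.94, 2.18], [0.31, 2.57], [-1.31, 4.45], [0, 2.66], [-2.55, 2.55]. Speed limits (rad/s): [2.57, 2.57, 3.14, 3.14, 3.14, 3.14].

### API

Orientations are given as a rotation vector (axis times angle).
In Python, from workcell import readout, read_camera, bot, spotter gives the robot as it stands.
- The arm moves only by the tool jog_arm, never from a script. Its argument "increments" is a list of rows, each a list of 7 numbers: the shift along the tool's x, y, z in m, then the turn, a rotation vector about the tool's x, y, z in rad, then the opening, from 0 (shut) to 1 (fully open). A call has 1 to 10 rows; each row shifts and turns the pose as measured when the row begins, along the tool's axes as they then stand; what a row does not reach is not made up. A row lasts 1/8 s, in which the tool goes at most 62.5 mm and 10.7 degrees, less where a joint would pass 70% of its speed; a pose out of reach is approached as far as the arm can. A call with a gripper value outside its range is refused whole. The fingers move at their own pace and stop on an object; "force" is the grip in N (left out, the last holds). Time passes only in rows, so rows that do not move let the fingers close. It gives the time, the measured TCP pose, the force and the opening at its end, in the units of the state.
- readout.read_state(): the state, without advancing time (a new reading comes with each control period).
- read_camera(name): name is "scene" or "top"; returns a dict with "img" (480x640x3 uint8, blue, green, red), "range_z" (480x640 float32, m along the optical axis (not along the pixel's ray), 0 where there is no reading), "fx", "fy", "cx", "cy" (pixels), "world_from_camera" (4x4, takes a point from camera to world coordinates). Camera axes: x right, y down, z forward; pixel columns grow to the right and rows downward; lengths in m; the calibration is good to about 2 mm. A picture is of the moment at which its call begins.
- bot.finish_job(): hands the job in, once; it reports no verdict.
Trained networks look in a picture, given as the dict that the camera call returned (one of the last four; its "shot" number tells which), for a name from the list of things; names that differ only in an ending like _2 or _b are one class to them, and where a whole thing is asked for, a point or a joint stands for the part that bears it (a point fixed in the world has none). Each returns a list of dicts, best first, with "p" (0 to 1); they miss things now and then, are a little off and sometimes report something else, mostly with a low value. They report only what shows in the picture. A call takes as long as a camera call. They do not tell look-alikes from the thing itself.
- spotter.masks_of(picture, thing): "mask" (480x640 bool, what is visible of it) and "location" ([column, row] in pixels, amid what is visible of it).
- spotter.spot_point(picture, thing): "location" ([column, row] in pixels: a listed point, or the origin of a listed thing).
The state is a dict: "time": time; "q": joint angles; "joint_vel": joint speeds; "joint_torque": joint torques, N m; "tool_pos": TCP position; "tcp_rot": TCP orientation; "wrist_force": force on the tool from outside, world axes, zero at the start; "torque": the same for the moment, N m; "width": opening from 0.0 (shut) to 1.0 (fully open).
Only numpy, scipy, OpenCV 4.12 (cv2) and the standard library are available. Lean on these libraries where they do the work, as an engineer would, in place of code of your own. Each camera call takes 0.05 s, during which the arm holds its last target. There are 200 camera calls.

### The job

Lift the grey plastic bleed block up and off its hook on the tool stand, then pass its narrow blade straight down through the slot in the top of the brake caliper until about 40 mm of the 55 mm blade is inside. Finish while still gripping the block and holding it there, steady and upright, with the wide handle clear above the caliper; do not let go. Leave the spanner on its hook and do not disturb the jar, the tape roll and the hammer.

Things in the scene. Friction and masses are not known exactly. Their poses are not given: they have to be found in the camera images.
- block_mid (a point): Centre of the loose grey plastic bleed block: one rigid piece, about 60 g, 120 mm tall, hanging upright, blade down. Axes: z up, y along its width, x through its thickness. Handle (upper part): 12 thick, 40 wide, from 5 mm below to 60 mm above this point; can be pinched across its width from above, a finger either side of the hook. Blade: below the handle, see block_tip.
- block_tip (a point): Centre of the lower end of the block's blade, 60 mm below block_mid; same axes. The blade is 10 thick (x), 30 wide (y), 55 tall; its lowest 4 mm are stepped in to 6 x 26 mm. Where it meets the wider handle, 55 mm above this point, there is a square shoulder.
- block_window (a point): Centre of the window through the thickness of the block's handle by which it hangs on a hook, 38 mm above block_mid; same axes. 18 mm wide (y), 28 mm tall.
- stand: Fixed hook stand; origin on the bench under the middle of its crossbar, which runs along y. Two level steel hooks, 7 mm round, point along the stand's +x (away from the robot) at y = +65 and -65 mm, axis 165 mm above the bench. They end at x = 77 mm with a tip turned up 8 mm above the top of the rod. The block hangs on either one, about 42 mm from the bar, its y along the stand's y.
- stand_bar (a point): Middle of the top of the stand's crossbar (16 mm square bar, 170 mm above the bench, posts 145 mm to either side); axes as the stand. A steel spanner hangs on the other hook. To come off, the block must be raised by 10 to 19 mm and then moved along the stand's +x at least 50 mm, past the hook's turned-up end; after that it is free.
- slot (a point): Centre of the mouth of the slot in the top of the fixed caliper, 85 mm above the bench. z up; x across the slot (12 mm), y along it (32 mm): 2 mm more than the blade each way; 3 mm chamfer round the mouth. It goes straight through the caliper (40 tall, 52 in x, 90 in y); free space of 37 mm below, then a base plate 100 x 130 mm. The blade fits either way round.
Things that resemble listed ones, but are neither listed nor needed, are in the scene too. Of the things shaped like the part that bears block_mid, the grey one is meant. Of the things that look like the part that bears slot, the smaller one is meant.

How it is judged:
On the way:
1. the block is gripped, off its hook and clear of the stand (distance of block_mid from where it was at the start of the episode above 0.05 m and contact force between block and stand below 0.1 N and contact force between block and the fingers above 1 N and height (world z) of block_tip above 0.04 m), for 0.2 s.
At the end, for the whole second after the job is handed in: The blade is in the slot, its end 30 to 50 mm below the caliper's top face (so the handle's shoulder is at least 5 mm clear of it) and within 4 mm of the slot's centre line, the block upright within 0.08 rad and in line with the slot within 0.15 rad, at rest and still gripped by the fingers (horizontal distance between block_tip and slot below 0.004 m and z of block_tip in the frame of slot between -0.05 and -0.03 m and angle between block_mid's own z axis and vertical below 0.08 rad and angle between the y axis of block_mid and the y axis of slot, either way round below 0.15 rad and contact force between block and the fingers above 1 N and linear speed of block below 0.02 m/s); the arm keeps its last pose, push and grip.
It fails at once if the spanner is knocked off its hook or dragged along (distance of spanner from where it was at the start of the episode above 0.03 m).
It fails at once if the jar is disturbed (distance of jar from where it was at the start of the episode above 0.03 m).
It fails at once if the tape roll is disturbed (distance of tape from where it was at the start of the episode above 0.03 m).
It fails at once if the hammer is disturbed (distance of hammer from where it was at the start of the episode above 0.03 m).
It also fails if it takes over 45 s, if anything falls off the work surface, if the arm or the gripper's body presses on something with over 40 N, if the wrist force passes 120 N, or if a joint passes its speed limit or range.

## Working session

There is one attempt and no reset: what is moved stays moved. The work goes in short steps, Python scripts to look and compute and a tool call to move; the robot and the scene stay as the last step left them, time stands still between calls to the robot, and variables do not carry over. Pictures are saved under pics/ and viewed, about 8 in all and at most 12, crops included, and the job is handed in when it is done.

Besides the shell and the picture viewer there is one more tool, called as name(argument=value, ...) on one line, values as JSON. jog_arm: Moves the arm, as the interface text tells. Its arguments: {"type":"object","properties":{"increments":{"type":"array"},"force":{"type":"number"}},"required":["increments"]}

```bash
mkdir -p pics
cat > h.py <<'E'
from workcell import readout, read_camera, bot, spotter
import numpy as np, cv2
def w(p,u,v,z=None):
    T=np.array(p["world_from_camera"]); 
    if z is None:
        z=p["range_z"][int(round(v)),int(round(u))]
    c=np.array([(u-p["cx"])/p["fx"]*z,(v-p["cy"])/p["fy"]*z,z,1]); return (T@c)[:3]
def wz(p,u,v,h):
    "intersect the pixel ray with the plane z=h"
    T=np.array(p["world_from_camera"]); d=T[:3,:3]@np.array([(u-p["cx"])/p["fx"],(v-p["cy"])/p["fy"],1]); o=T[:3,3]
    return o+d*(h-o[2])/d[2]
def cloud(p):
    v,u=np.mgrid[:480,:640]; z=p["range_z"]
    c=np.stack([(u-p["cx"])/p["fx"]*z,(v-p["cy"])/p["fy"]*z,z],-1); T=np.array(p["world_from_camera"])
    X=c@T[:3,:3].T+T[:3,3]; X[z==0]=np.nan; return X
E
python3 - <<'E'
from h import *
np.set_printoptions(precision=4,suppress=True)
for n in ["scene","top"]:
    p=read_camera(n); cv2.imwrite(f"pics/{n}0.png",p["img"]); print(n,p["fx"],np.array(p["world_from_camera"]))
    for t in ["block_mid","block_tip","block_window","stand_bar","slot"]:
        for r in spotter.spot_point(p,t)[:4]:
            u,v=r["location"]; print(t,round(r["p"],2),np.round([u,v],1),w(p,u,v))
print(readout.read_state())
E
```

```text
scene 619.307209572325 [[ 0.5176  0.5047 -0.6909  1.3504]
 [ 0.8553 -0.3273  0.4016 -0.38  ]
 [-0.0235 -0.7988 -0.6011  0.8048]
 [ 0.      0.      0.      1.    ]]
block_mid 0.89 [218.1 266. ] [ 0.5564 -0.119   0.1199]
block_mid 0.84 [286.  294.5] [ 0.6429 -0.0357  0.0793]
block_mid 0.72 [201.9 334. ] [ 0.5742 -0.174  -0.0007]
block_tip 0.82 [201.3 359.5] [ 0.6436 -0.2016  0.0155]
block_tip 0.8 [290.9 320.7] [ 0.6373 -0.0271  0.0067]
block_tip 0.79 [221.  291.6] [ 0.5548 -0.1205  0.0598]
block_window 0.94 [288.6 279.7] [ 0.6191 -0.017   0.0865]
block_window 0.88 [219.4 246.7] [ 0.5788 -0.119   0.1772]
block_window 0.66 [193.3 318.6] [ 0.6475 -0.2022  0.1149]
stand_bar 0.82 [169.7 239.8] [ 0.5042 -0.1787  0.1681]
slot 0.67 [440.2 163. ] [0.4851 0.4349 0.1078]
slot 0.63 [355. 211.] [0.4981 0.2042 0.0768]
top 492.8275431673061 [[-0.0241 -0.9796  0.1996  0.3434]
 [-0.9997  0.0251  0.0023  0.0639]
 [-0.0072 -0.1995 -0.9799  1.2189]
 [ 0.      0.      0.      1.    ]]
block_mid 0.76 [430.2 220.4] [ 0.6119 -0.1877  0.11  ]
block_mid 0.64 [402.3 246.3] [ 0.5471 -0.1149  0.1391]
block_mid 0.5
[... 231 characters left out ...]
 219.9] [ 0.6272 -0.0278  0.07  ]
block_window 0.61 [429.3 215.1] [ 0.6317 -0.1928  0.082 ]
stand_bar 0.91 [435.3 265.4] [ 0.4975 -0.1778  0.1716]
slot 0.8 [165.2 279.4] [0.5029 0.4523 0.0128]
slot 0.75 [259.3 271.9] [0.5167 0.2212 0.0053]
{'time': 0.6, 'q': array([ 1.2331,  0.2639,  1.604 , -0.    ,  1.2737, -0.0369]), 'joint_vel': array([ 0.0019, -0.0027, -0.0004, -0.0006,  0.0004, -0.0002]), 'joint_torque': array([ -0.0001, -51.4646, -36.7454,   0.    ,   0.0013,  -0.    ]), 'tool_pos': array([0.2   , 0.6447, 0.2124]), 'tcp_rot': array([-1.3366, -0.9848,  0.9848]), 'wrist_force': array([ 0.2201, -0.0281, -0.7632]), 'torque': array([-0.0554,  0.0034, -0.0315]), 'width': 1.0022440193764408}
```

View pictures.

View pics/scene0.png

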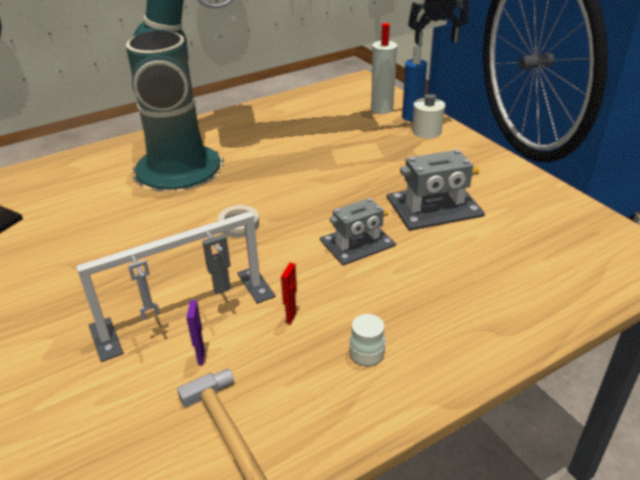

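View pics/top0.png

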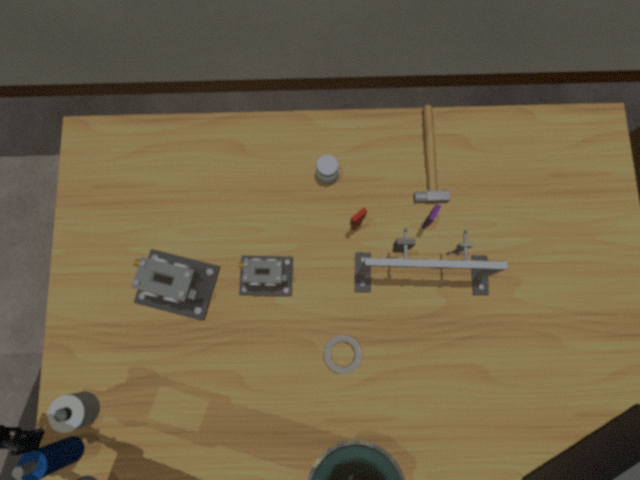

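Scene: grey block hangs on the left hook at (218,266); look-alikes are a red one at (289,294) and a purple one at (196,332), both standing on the bench. The grey one hanging on the hook is meant. Calipers: small at (358,225) and large at (437,185); the smaller is meant. Spanner hangs at (142,285). Next I measure and crop to confirm.

Run:
```python
from h import *
np.set_printoptions(precision=4,suppress=True)
P={n:read_camera(n) for n in ["scene","top"]}
a=cv2.resize(P["scene"]["img"][190:350,90:410],None,fx=2.4,fy=2.4,interpolation=cv2.INTER_CUBIC)
t=P["top"]["img"]; b=cv2.resize(t[195:305,225:480],(768,331//2*2),interpolation=cv2.INTER_CUBIC)
cv2.imwrite("pics/crop1.png",np.vstack([a,cv2.convertScaleAbs(b,alpha=1.5)])[:, :768]); print(a.shape,b.shape)
for n,p in P.items():
    X=cloud(p)
    def rect(name,sel):
        Y=X[sel]; 
        if len(Y)<5: print(n,name,len(Y)); return
        r=cv2.minAreaRect((Y[:,:2]*1000).astype(np.float32)); print(n,name,len(Y),"med",np.median(Y,0),"lo",np.percentile(Y,2,0),"hi",np.percentile(Y,98,0),"rect",np.round(r[0],1),np.round(r[1],1),round(r[2],1))
    for r in spotter.masks_of(p,"block_mid")[:4]:
        m=r["mask"]; rect(f"block p{r['p']:.2f} {np.round(r['location'])} bgr{np.median(p['img'][m],0)}",m&np.isfinite(X[...,2]))
    z=X[...,2]
    rect("bar top",(abs(z-.170)<.004)&(abs(X[...,0]-.5)<.03)&(abs(X[...,1]+.178)<.16))
    box=(abs(X[...,0]-.51)<.06)&(abs(X[...,1]-.215)<.07)
    rect("cal top",box&(abs(z-.085)<.004))
    rect("base",box&(z>.003)&(z<.012))
    for t in ["stand","slot"]:
        for r in spotter.spot_point(p,t)[:3]: print(t,r["p"],r["location"],wz(p,*r["location"],.085 if t=="slot" else 0.))
```

```text
(384, 768, 3) (330, 768, 3)
scene block p0.94 [222. 264.] bgr[63. 67. 66.] 1133 med [ 0.5561 -0.1194  0.1265] lo [ 0.5451 -0.1377  0.0605] hi [ 0.5599 -0.0992  0.1771] rect [453.3 -86.5] [ 41.6 234. ] 72.4
scene block p0.94 [287. 287.] bgr[  6.  11. 120.] 784 med [ 0.6356 -0.0278  0.0789] lo [ 0.6181 -0.0412  0.0037] hi [ 0.645  -0.005   0.1213] rect [579.4   0.3] [ 28.4 152.9] 64.8
scene block p0.86 [198. 334.] bgr[88. 37. 75.] 767 med [ 0.6404 -0.2014  0.0783] lo [ 0.5566 -0.2124 -0.0009] hi [ 0.6494 -0.1763  0.121 ] rect [ 581.  -185.2] [ 26.9 146.2] 77.2
scene bar top 1331 med [ 0.5046 -0.1948  0.1693] lo [ 0.4909 -0.327   0.1663] hi [ 0.5205 -0.0363  0.172 ] rect [ 511.4 -180.8] [305.   40.5] 87.9
scene cal top 671 med [0.508  0.2023 0.0847] lo [0.4802 0.1593 0.0813] hi [0.5337 0.2462 0.0882] rect [506.  203.9] [92.8 60.3] 87.0
scene base 1188 med [0.5272 0.1993 0.0077] lo [0.4597 0.1465 0.0036] hi [0.5582 0.2659 0.0115] rect [511.1 214.7] [115.5 139.2] 0.0
slot 0.96 [356.7, 211.3] [0.5104 0.1999 0.085 ]
slot 0.68 [441.8, 161.5] [0.4537 0.4688 0.085 ]
top block p0.83 [402. 245.]
[... 349 characters left out ...]
] bgr[33. 47. 97.] 199 med [ 0.6246 -0.0207  0.107 ] lo [ 0.6125 -0.0375  0.015 ] hi [ 0.6416 -0.0041  0.1229] rect [629.6 -21.1] [15.4 40.8] 38.8
top bar top 1034 med [ 0.5027 -0.1803  0.1693] lo [ 0.4897 -0.3246  0.1662] hi [ 0.5215 -0.0323  0.173 ] rect [ 513.6 -179.7] [303.4  39.2] 87.2
top cal top 737 med [0.5061 0.207  0.0848] lo [0.4813 0.1626 0.0815] hi [0.5321 0.2487 0.0886] rect [505.  205.4] [90.2 56.4] 87.0
top base 966 med [0.4801 0.2022 0.0074] lo [0.4554 0.146  0.0033] hi [0.5591 0.2712 0.0114] rect [509.9 214.1] [138.5 119.8] 89.4
stand 0.49 [402.5, 246.3] [ 0.5733 -0.1385  0.    ]
slot 0.89 [262.4, 269.5] [0.5108 0.2037 0.085 ]
slot 0.67 [160.6, 282.3] [0.4868 0.4395 0.085 ]
```

View pics/crop1.png

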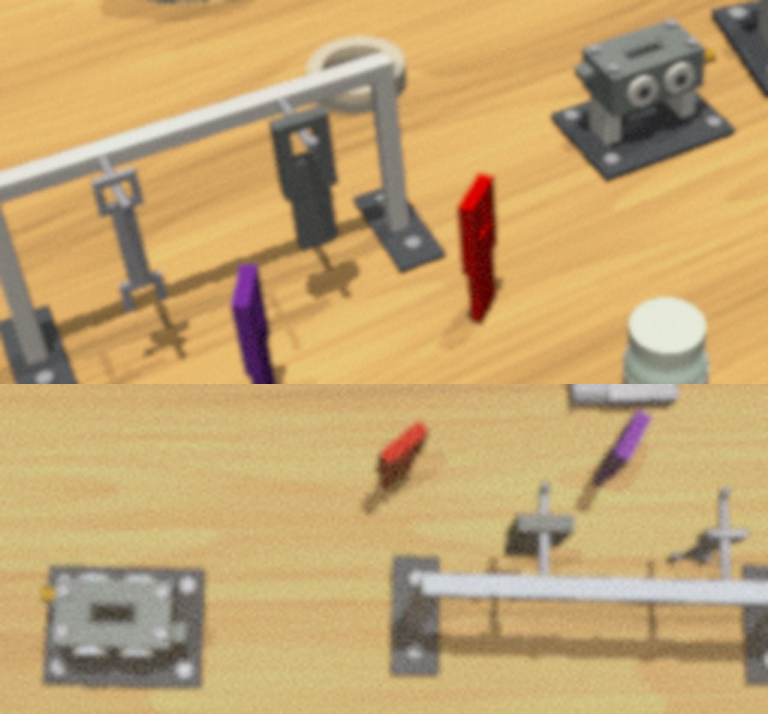

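Crop confirms: the grey block hangs by its window on the left hook, clear of the red and purple ones; the small caliper has its slot along roughly world y. Refine yaw and compute tool axes.

Run:
```python
from h import *
from scipy.spatial.transform import Rotation as R
np.set_printoptions(precision=4,suppress=True)
s=readout.read_state(); print("R (cols tool axes)\n",R.from_rotvec(s["tcp_rot"]).as_matrix())
for n in ["scene","top"]:
    p=read_camera(n); X=cloud(p); z=X[...,2]
    s=(abs(z-.170)<.003)&(abs(X[...,0]-.505)<.016)&(abs(X[...,1]+.178)<.16)
    l=cv2.fitLine(X[s][:,:2].astype(np.float32),cv2.DIST_HUBER,0,.001,.001).ravel(); l=l*np.sign(l[1])
    print(n,"bar yaw",np.degrees(np.arctan2(-l[0],l[1])))
    m=spotter.masks_of(p,"block_mid")
    m=[r for r in m if np.isfinite(X[r["mask"]][:,2]).any() and abs(np.nanmedian(X[r["mask"]][:,0])-.552)<.02][0]["mask"]
    m=cv2.erode(m.astype(np.uint8),np.ones((3,3)))>0 if n=="scene" else m
    Y=X[m]; Y=Y[np.isfinite(Y[:,2])]
    if n=="scene":
        F=Y[(Y[:,0]>.545)&(Y[:,0]<.565)]
        for _ in range(3):
            A=np.c_[F[:,1:],np.ones(len(F))]; k=np.linalg.lstsq(A,F[:,0],rcond=None)[0]; e=A@k-F[:,0]; F=F[abs(e)<.004]
        print("front face x = a y + b z + c",k,"yaw",np.degrees(-np.arctan(k[0])),"x at (-.115,.14)",k@[-.115,.14,1])
        for lo,hi in [(.07,.10),(.12,.14),(.145,.17)]:
            q=F[(F[:,2]>lo)&(F[:,2]<hi)]; print("y range",lo,np.percentile(q[:,1],[1,99]),len(q))
    else:
        q=Y[Y[:,2]>.168]; print("top face",np.median(q,0),np.percentile(q[:,:2],[2,98],axis=0),len(q))
    # caliper slot (dark pixels) on the top face
    u0,v0=[int(round(c)) for c in ([356,211] if n=="scene" else [262,270])]
    rg=35; g=cv2.cvtColor(p["img"],cv2.COLOR_BGR2GRAY)
    s=(abs(z-.085)<.0045)&(abs(X[...,0]-.508)<.045)&(abs(X[...,1]-.204)<.06)
    H=np.array([wz(p,u,v,.085)[:2] for v,u in np.argwhere(s)])
    r=cv2.minAreaRect((H*1000).astype(np.float32)); print("top on plane",np.round(r[0],1),np.round(r[1],1),round(r[2],1))
    hull=cv2.fillPoly(np.zeros((480,640),np.uint8),[cv2.convexHull(np.argwhere(s)[:,::-1].astype(np.int32))],1)>0
    d=np.array([wz(p,u,v,.085)[:2] for v,u in np.argwhere(hull&(g<.72*np.median(g[s])))])
    d=d[np.hypot(*(d-[.508,.204]).T)<.024]; r=cv2.minAreaRect((d*1000).astype(np.float32)); print("slot dark",len(d),d.mean(0),np.round(r[0],1),np.round(r[1],1),round(r[2],1))
```

```text
R (cols tool axes)
 [[ 0.2963 -0.     -0.9551]
 [ 0.9551 -0.0001  0.2963]
 [-0.0001 -1.      0.    ]]
scene bar yaw -2.741212
front face x = a y + b z + c [0.0488 0.0112 0.5608] yaw -2.7914969518994184 x at (-.115,.14) 0.5567671901974434
y range 0.07 [-0.132  -0.1065] 182
y range 0.12 [-0.1377 -0.0999] 197
y range 0.145 [-0.1382 -0.1003] 132
top on plane [509.9 202.6] [93.3 58.8] 87.2
slot dark 34 [0.5097 0.2033] [510.  202.8] [28.2  8. ] 86.8
top bar yaw -2.8167262
top face [ 0.5506 -0.1151  0.1755] [[ 0.545  -0.1326]
 [ 0.5563 -0.0968]] 104
top on plane [504.6 205.4] [90.2 58.2] 86.9
slot dark 72 [0.5074 0.2052] [508.1 204.8] [13.8 32.5] 4.3
```

jog_arm(increments=[[0, -0.04, 0, 0, -0.126, 0, 1], [0, -0.04, 0, 0, -0.125, 0, 1], [-0.053, 0, -0.0277, 0, 0, 0, 1], [-0.053, 0, -0.0277, 0, 0, 0, 1], [-0.053, 0, -0.0277, 0, 0, 0, 1], [-0.053, 0, -0.0277, 0, 0, 0, 1], [-0.053, 0, -0.0277, 0, 0, 0, 1], [-0.053, 0, -0.0277, 0, 0, 0, 1], [-0.053, 0, -0.0277, 0, 0, 0, 1], [-0.053, 0, -0.0277, 0, 0, 0, 1]], force=40)

```text
time: 2.45
tool_pos: [0.4092, 0.2038, 0.296]
tcp_rot: [-1.227, -1.191, 1.18]
wrist_force: [0.4, -0.1, 0.4]
width: 0.998
```

```bash
cat > go.py <<'E'
# remaining move to a target TCP (x y z, yaw deg) in tool axes
import sys; from h import *
from scipy.spatial.transform import Rotation as R
np.set_printoptions(precision=4,suppress=True)
def left(x,y,z,yaw):
    s=readout.read_state(); A=R.from_rotvec(s["tcp_rot"]); a=np.radians(yaw)
    ex=np.array([-np.sin(a),np.cos(a),0]); ey=np.array([0,0,-1.]); B=np.stack([ex,ey,np.cross(ex,ey)],1)
    print("t",s["time"],"pos",s["tool_pos"],"w",round(s["width"],3),"F",s["wrist_force"])
    print("shift in tool axes",A.inv().apply(np.array([x,y,z])-s["tool_pos"]),"in final axes",B.T@(np.array([x,y,z])-s["tool_pos"]),"turn",(A.inv()*R.from_matrix(B)).as_rotvec())
if __name__=="__main__": left(*map(float,sys.argv[1:5]))
E
python3 go.py .5507 -.117 .29 -2.8
```

```text
t 2.45 pos [0.4092 0.2038 0.296 ] w 0.998 F [ 0.4235 -0.0926  0.3792]
shift in tool axes [-0.3161  0.0061 -0.1517] in final axes [-0.3135  0.006  -0.157 ] turn [0.0065 0.0167 0.0027]
```

jog_arm(increments=[[-0.053, 0, -0.026, 0.006, 0.017, 0.003, 1], [-0.053, 0, -0.026, 0, 0, 0, 1], [-0.053, 0, -0.026, 0, 0, 0, 1], [-0.053, 0, -0.026, 0, 0, 0, 1], [-0.053, 0, -0.026, 0, 0, 0, 1], [-0.053, 0, -0.026, 0, 0, 0, 1], [0, 0, 0, 0, 0, 0, 1]])

```text
time: 3.32
tool_pos: [0.5542, -0.1366, 0.2983]
tcp_rot: [-1.24, -1.174, 1.164]
wrist_force: [-0.7, 0.1, 0.2]
width: 1.0
```

```bash
python3 go.py .5507 -.117 .29 -2.8
```

```text
t 3.325 pos [ 0.5542 -0.1366  0.2983] w 1.0 F [-0.7137  0.0757  0.19  ]
shift in tool axes [0.0194 0.0083 0.0047] in final axes [0.0194 0.0083 0.0045] turn [ 0.0074 -0.0068  0.0006]
```

jog_arm(increments=[[0.0194, 0.008, 0.0047, 0.007, -0.007, 0, 1], [0, 0, 0, 0, 0, 0, 1], [0, 0, 0, 0, 0, 0, 1]])

```text
time: 3.7
tool_pos: [0.5492, -0.1127, 0.2895]
tcp_rot: [-1.228, -1.175, 1.174]
wrist_force: [0.4, -0.3, 0.1]
width: 0.997
```

```bash
python3 go.py .5507 -.117 .152 -2.8
```

```text
t 3.7 pos [ 0.5492 -0.1127  0.2895] w 0.997 F [ 0.4255 -0.2833  0.105 ]
shift in tool axes [-0.0046  0.1375 -0.0018] in final axes [-0.0043  0.1375 -0.0017] turn [-0.0012  0.0029  0.0023]
```

jog_arm(increments=[[-0.004, 0.03, -0.0017, 0, 0.003, 0.002, 1], [0, 0.03, 0, 0, 0, 0, 1], [0, 0.03, 0, 0, 0, 0, 1], [0, 0.02, 0, 0, 0, 0, 1], [0, 0.01, 0, 0, 0, 0, 1], [0, 0, 0, 0, 0, 0, 1]])

```text
time: 4.45
tool_pos: [0.5518, -0.1107, 0.1701]
tcp_rot: [-1.233, -1.184, 1.179]
wrist_force: [0.6, 0.9, -0.0]
width: 1.0
```

```bash
python3 go.py .5507 -.117 .152 -2.8
python3 - <<'E'
from h import *
p=read_camera("scene"); q=read_camera("top")
a=cv2.resize(p["img"][180:320,120:340],(770,490),interpolation=cv2.INTER_CUBIC)
cv2.imwrite("pics/pre.png",a)
E
```

```text
t 4.45 pos [ 0.5518 -0.1107  0.1701] w 1.0 F [ 0.6369  0.9029 -0.0406]
shift in tool axes [-0.0063  0.0181  0.001 ] in final axes [-0.0063  0.0181  0.0008] turn [ 0.0057  0.0099 -0.0012]
```

View pics/pre.png

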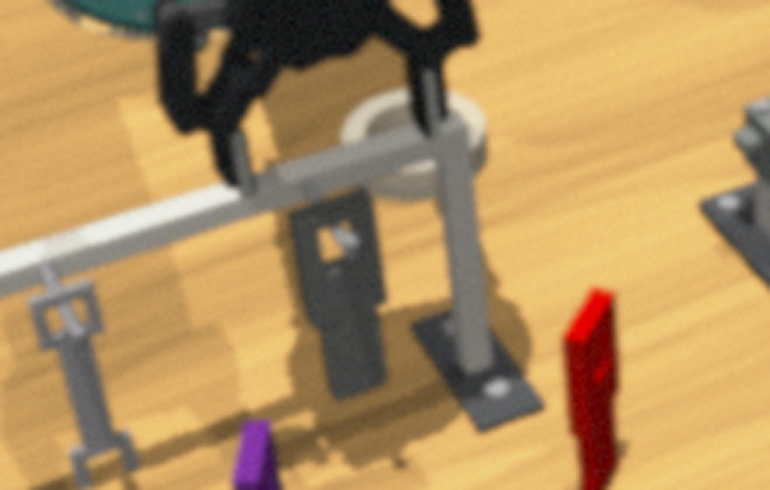

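Picture: open fingers straddle the block (pads at crop (240,185) and (430,130), block top (335,197)), seemingly higher than expected; measure the pads by depth.

Run:
```python
from h import *
np.set_printoptions(precision=4,suppress=True)
p=read_camera("scene"); X=cloud(p)
for nm,(u,v) in {"L":(188,228),"R":(243,212)}.items():
    for dv in range(-8,12,2):
        print(nm,dv,[X[v+dv,u+du].round(3).tolist() for du in (-2,0,2)])
m=[r for r in spotter.masks_of(p,"block_mid") if 190<r["location"][0]<250][0]["mask"]; Y=X[m]; print(np.nanpercentile(Y,[1,50,99],axis=0))
```

```text
L -8 [[0.562, -0.161, 0.238], [0.561, -0.158, 0.236], [0.238, -0.062, 0.001]]
L -6 [[0.561, -0.161, 0.233], [0.561, -0.158, 0.232], [0.56, -0.154, 0.23]]
L -4 [[0.557, -0.161, 0.227], [0.56, -0.158, 0.228], [0.56, -0.155, 0.226]]
L -2 [[0.559, -0.162, 0.224], [0.562, -0.159, 0.225], [0.56, -0.156, 0.222]]
L 0 [[0.558, -0.162, 0.22], [0.561, -0.16, 0.221], [0.562, -0.157, 0.221]]
L 2 [[0.56, -0.163, 0.217], [0.562, -0.161, 0.218], [0.561, -0.157, 0.216]]
L 4 [[0.555, -0.163, 0.211], [0.561, -0.161, 0.214], [0.561, -0.158, 0.212]]
L 6 [[0.508, -0.15, 0.171], [0.562, -0.162, 0.21], [0.559, -0.158, 0.207]]
L 8 [[0.509, -0.151, 0.168], [0.513, -0.149, 0.17], [0.513, -0.146, 0.168]]
L 10 [[0.51, -0.152, 0.165], [0.51, -0.149, 0.163], [0.51, -0.145, 0.162]]
R -8 [[0.565, -0.067, 0.234], [0.565, -0.063, 0.233], [0.561, -0.059, 0.229]]
R -6 [[0.565, -0.067, 0.231], [0.569, -0.066, 0.232], [0.564, -0.06, 0.227]]
R -4 [[0.565, -0.068, 0.227], [0.564, -0.064, 0.225], [0.561, -0.06, 0.222]]
R -2 [[0.565, -0.068, 0.223], [0.566, -0.065, 0.222], [0.563, -0.061, 0.219]]
R 0 [[0.563, -0.068, 0.218], [0.565, -0.065, 0.218], [0.561, -0.06, 0.214]]
R 2 [[0.566, -0.07, 0.216], [0.564, -0.065, 0.214], [0.56, -0.06, 0.209]]
R 4 [[0.564, -0.069, 0.211], [0.564, -0.066, 0.21], [0.561, -0.061, 0.206]]
R 6 [[0.563, -0.069, 0.206], [0.565, -0.066, 0.206], [0.515, -0.043, 0.166]]
R 8 [[0.521, -0.053, 0.17], [0.518, -0.048, 0.166], [0.517, -0.044, 0.164]]
R 10 [[0.517, -0.052, 0.163], [0.516, -0.048, 0.161], [0.519, -0.045, 0.161]]
[[ 0.3984 -0.138   0.0005]
 [ 0.5561 -0.1185  0.1261]
 [ 0.5603 -0.0429  0.1776]]
```

Run:
```python
from h import *
print(bot.finger_overhang,[a for a in dir(bot) if a[0]!='_'])
s=readout.read_state(); print(s)
for n in ("scene","top"):
    p=read_camera(n); X=cloud(p); Y=X[np.isfinite(X[...,2])]
    s=(abs(Y[:,0]-.555)<.03)&(abs(Y[:,1]+.113)<.075)&(Y[:,2]>.18)&(Y[:,2]<.3)
    for lo in np.arange(.18,.25,.01):
        q=Y[s&(Y[:,2]>lo)&(Y[:,2]<=lo+.01)]
        if len(q): print(n,round(lo,3),len(q),np.percentile(q[:,1],[0,100]).round(3),np.percentile(q[:,0],[5,95]).round(3))
```

```text
0.014 ['MotionError', 'finger_overhang', 'finish_job']
{'time': 4.65, 'q': array([-2.43092431e-01,  7.87257096e-02,  1.89600152e+00, -5.92602903e-05,
        1.15771694e+00, -1.77419425e+00]), 'joint_vel': array([-0.00292357,  0.00215839,  0.00103425, -0.00057744,  0.00190654,
       -0.00072107]), 'joint_torque': array([ 8.73593800e-02, -3.95256293e+01, -3.50484574e+01,  6.22315318e-03,
       -2.50881625e-02,  2.59635017e-04]), 'tool_pos': array([ 0.55311837, -0.11153782,  0.17180527]), 'tcp_rot': array([-1.23577076, -1.18544595,  1.17721135]), 'wrist_force': array([-0.09035452,  0.47574644, -0.27657295]), 'torque': array([-0.01172879,  0.00380229,  0.00427209]), 'width': 0.9981770101703302}
scene 0.2 32 [-0.162 -0.06 ] [0.548 0.566]
scene 0.21 104 [-0.168 -0.054] [0.546 0.566]
scene 0.22 115 [-0.169 -0.056] [0.548 0.566]
scene 0.23 115 [-0.168 -0.055] [0.546 0.566]
scene 0.24 87 [-0.178 -0.045] [0.556 0.568]
scene 0.25 366 [-0.187 -0.039] [0.542 0.568]
top 0.2 3 [-0.068 -0.062] [0.544 0.548]
top 0.21 8 [-0.158 -0.055] [0.54  0.551]
top 0.22 9 [-0.161 -0.058] [0.54  0.547]
top 0.23 9 [-0.16  -0.055] [0.541 0.56 ]
top 0.24 14 [-0.185 -0.055] [0.539 0.555]
top 0.25 83 [-0.182 -0.038] [0.538 0.56 ]
```

jog_arm(increments=[[-0.005, 0.02, 0.002, 0.005, 0.008, 0, 1], [0, 0.008, 0, 0, 0, 0, 1], [0, 0, 0, 0, 0, 0, 1], [0, 0, 0, 0, 0, 0, 1]])

```text
time: 5.25
tool_pos: [0.5506, -0.1174, 0.1414]
tcp_rot: [-1.235, -1.174, 1.173]
wrist_force: [0.2, -0.1, 0.4]
width: 0.997
```

```bash
cat > fing.py <<'E'
from h import *
import sys, go
go.left(.5507,-.117,.152,-2.8)
p=read_camera("scene"); X=cloud(p); Y=X[np.isfinite(X[...,2])]
c=readout.read_state()["tool_pos"]
s=(abs(Y[:,0]-c[0])<.06)&(abs(Y[:,1]-c[1])<.085)&(Y[:,2]>c[2]-.02)&(Y[:,2]<.34)
for lo in np.arange(np.floor(c[2]*100)/100,c[2]+.12,.01):
    q=Y[s&(Y[:,2]>lo)&(Y[:,2]<=lo+.01)]; f=q[abs(q[:,0]-c[0]-.01)<.008]
    L=f[f[:,1]<c[1]-.025]; Rr=f[f[:,1]>c[1]+.025]
    print(round(lo,3),len(q),"x",np.percentile(q[:,0],[2,98]).round(3) if len(q) else "","L",len(L),L[:,1].min().round(3) if len(L) else "",L[:,1].max().round(3) if len(L) else "","R",len(Rr),Rr[:,1].min().round(3) if len(Rr) else "",Rr[:,1].max().round(3) if len(Rr) else "")
E
python3 fing.py
```

```text
t 5.25 pos [ 0.5506 -0.1174  0.1414] w 0.997 F [ 0.1888 -0.1233  0.4081]
shift in tool axes [ 0.0004 -0.0106 -0.0001] in final axes [ 0.0004 -0.0106 -0.0001] turn [ 0.0029 -0.0004 -0.0017]
0.14 114 x [0.516 0.559] L 0   R 0  
0.15 262 x [0.507 0.559] L 0   R 0  
0.16 685 x [0.497 0.568] L 0   R 0  
0.17 392 x [0.499 0.58 ] L 13 -0.17 -0.162 R 15 -0.076 -0.07
0.18 91 x [0.544 0.566] L 38 -0.174 -0.161 R 38 -0.077 -0.063
0.19 116 x [0.544 0.565] L 47 -0.174 -0.161 R 46 -0.076 -0.061
0.2 105 x [0.542 0.565] L 44 -0.175 -0.161 R 45 -0.076 -0.061
0.21 95 x [0.552 0.567] L 46 -0.187 -0.159 R 45 -0.075 -0.046
0.22 342 x [0.538 0.567] L 117 -0.193 -0.151 R 120 -0.083 -0.044
0.23 369 x [0.537 0.57 ] L 113 -0.192 -0.143 R 67 -0.092 -0.046
0.24 363 x [0.536 0.57 ] L 105 -0.191 -0.143 R 60 -0.092 -0.046
0.25 334 x [0.543 0.571] L 100 -0.189 -0.142 R 71 -0.092 -0.047
0.26 520 x [0.544 0.571] L 127 -0.188 -0.143 R 128 -0.092 -0.048
```

jog_arm(increments=[[0, 0.018, 0, 0.003, 0, -0.002, 1], [0, 0.008, 0, 0, 0, 0, 1], [0, 0, 0, 0, 0, 0, 1], [0, 0, 0, 0, 0, 0, 1]])

```text
time: 5.8
tool_pos: [0.5507, -0.1173, 0.1135]
tcp_rot: [-1.231, -1.173, 1.173]
wrist_force: [0.4, -1.1, 0.2]
width: 1.002
```

```bash
python3 fing.py | head -8
python3 - <<'E'
from h import *
p=read_camera("scene")
cv2.imwrite("pics/pre2.png",cv2.resize(p["img"][180:320,120:340],(770,490),interpolation=cv2.INTER_CUBIC))
E
```

```text
t 5.8 pos [ 0.5507 -0.1173  0.1135] w 1.002 F [ 0.4138 -1.057   0.2365]
shift in tool axes [ 0.0003 -0.0385  0.0001] in final axes [ 0.0003 -0.0385  0.    ] turn [-0.0003 -0.0001  0.0004]
0.11 135 x [0.514 0.575] L 0   R 0  
0.12 137 x [0.516 0.56 ] L 0   R 0  
0.13 156 x [0.516 0.56 ] L 0   R 0  
0.14 134 x [0.515 0.561] L 6 -0.167 -0.161 R 6 -0.076 -0.07
0.15 296 x [0.508 0.565] L 35 -0.174 -0.16 R 32 -0.076 -0.061
0.16 480 x [0.499 0.574] L 41 -0.174 -0.161 R 42 -0.076 -0.062
```

View pics/pre2.png

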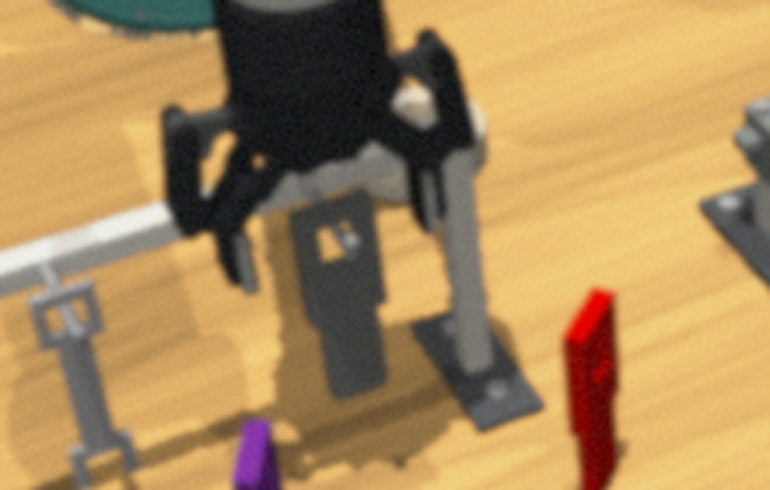

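Pads (crop (245,290), (433,228)) now straddle the handle at the right height. Closing.

jog_arm(increments=[[0, 0, 0, 0, 0, 0, 0], [0, 0, 0, 0, 0, 0, 0], [0, 0, 0, 0, 0, 0, 0], [0, 0, 0, 0, 0, 0, 0], [0, 0, 0, 0, 0, 0, 0], [0, 0, 0, 0, 0, 0, 0], [0, 0, 0, 0, 0, 0, 0], [0, 0, 0, 0, 0, 0, 0]], force=50)

```text
time: 6.9
tool_pos: [0.5516, -0.1175, 0.1149]
tcp_rot: [-1.234, -1.175, 1.172]
wrist_force: [-0.2, 0.2, 0.4]
width: 0.462
```

```bash
python3 fing.py | head -9
```

```text
t 6.9 pos [ 0.5516 -0.1175  0.1149] w 0.462 F [-0.1884  0.1581  0.3525]
shift in tool axes [ 0.0005 -0.0371  0.0009] in final axes [ 0.0005 -0.0371  0.001 ] turn [ 0.0022 -0.0001 -0.0001]
0.11 148 x [0.505 0.563] L 0   R 0  
0.12 139 x [0.509 0.56 ] L 0   R 0  
0.13 160 x [0.512 0.562] L 4 -0.145 -0.143 R 0  
0.14 190 x [0.514 0.564] L 26 -0.151 -0.143 R 14 -0.092 -0.084
0.15 256 x [0.508 0.564] L 25 -0.152 -0.144 R 16 -0.092 -0.086
0.16 519 x [0.497 0.572] L 29 -0.152 -0.143 R 16 -0.092 -0.085
0.17 358 x [0.498 0.581] L 30 -0.164 -0.143 R 13 -0.092 -0.08
```

jog_arm(increments=[[0, -0.007, 0, 0, 0, 0, 0], [0, -0.0065, 0, 0, 0, 0, 0], [0, 0, 0, 0, 0, 0, 0], [0, 0, 0, 0, 0, 0, 0]])

```text
time: 7.45
tool_pos: [0.5517, -0.1175, 0.1296]
tcp_rot: [-1.234, -1.175, 1.172]
wrist_force: [0.2, -0.5, -1.1]
width: 0.463
```

```bash
cat > blk.py <<'E'
from h import *
import go; go.left(.5507,-.117,.1295,-2.8)
p=read_camera("scene"); X=cloud(p); t=readout.read_state()["tool_pos"]
c=[r for r in spotter.masks_of(p,"block_mid") if np.hypot(*(np.nanmedian(X[r["mask"]],0)[:2]-t[:2]))<.03]
if c:
    F=X[cv2.erode(c[0]["mask"].astype(np.uint8),np.ones((3,3)))>0]; F=F[np.isfinite(F[:,2])&(abs(F[:,0]-t[0]-.006)<.015)&(abs(F[:,1]-t[1])<.03)]
    for _ in range(3):
        A=np.c_[F[:,1:]-t[1:],np.ones(len(F))]; k=np.linalg.lstsq(A,F[:,0],rcond=None)[0]; F=F[abs(A@k-F[:,0])<.004]
    print("n",len(F),"yaw",np.degrees(-np.arctan(k[0])),"tilt dx/dz",k[1],"z range",np.percentile(F[:,2],[.5,99.5]),"y",np.percentile(F[:,1],[1,99]),"face x at tcp",k[2])
    b=F[F[:,2]<F[:,2].min()+.035]; print("blade y",np.percentile(b[:,1],[1,99]),"mean front",b.mean(0))
for n in ("block_mid","block_tip"):
    for r in spotter.spot_point(p,n)[:4]: print(n,round(r["p"],2),np.round(r["location"],1),w(p,*r["location"]))
E
python3 blk.py
```

```text
t 7.45 pos [ 0.5517 -0.1175  0.1296] w 0.463 F [ 0.2067 -0.4598 -1.0647]
shift in tool axes [0.0005 0.0001 0.001 ] in final axes [0.0005 0.0001 0.001 ] turn [ 0.0024 -0.0001 -0.0002]
n 807 yaw -2.296966989176769 tilt dx/dz 0.008386393065742848 z range [0.0771 0.1925] y [-0.1365 -0.1007] face x at tcp 0.5566991283955606
blade y [-0.133 -0.106] mean front [ 0.5562 -0.119   0.0945]
block_mid 0.78 [197.1 335.7] [ 0.6472 -0.2015  0.0757]
block_mid 0.74 [287.  293.1] [ 0.6468 -0.0356  0.0855]
block_mid 0.61 [219.1 261.2] [ 0.5592 -0.1168  0.1316]
block_tip 0.7 [201.6 360.9] [ 0.6444 -0.2018  0.0129]
block_tip 0.63 [293.4 322. ] [ 0.6359 -0.0216 -0.0009]
block_tip 0.55 [221. 287.] [ 0.4767 -0.0936 -0.0019]
```

jog_arm(increments=[[0, 0, -0.012, 0, 0, 0, 0], [0, 0, -0.014, 0, 0, 0, 0], [0, 0, -0.014, 0, 0, 0, 0], [0, 0, -0.01, 0, 0, 0, 0], [0, 0, 0, 0, 0, 0, 0]])

```text
time: 8.28
tool_pos: [0.6061, -0.1201, 0.1289]
tcp_rot: [-1.234, -1.175, 1.172]
wrist_force: [0.9, 0.1, -0.5]
width: 0.464
```

```bash
python3 go.py .614 -.114 .1295 -2.8
```

```text
t 8.275 pos [ 0.6061 -0.1201  0.1289] w 0.464 F [ 0.8691  0.0946 -0.4998]
shift in tool axes [ 0.0065 -0.0006 -0.0076] in final axes [ 0.0065 -0.0006 -0.0076] turn [ 0.0023  0.0001 -0.0001]
```

jog_arm(increments=[[0, 0, -0.008, 0, 0, 0, 0], [0, -0.03, 0, 0, 0, 0, 0], [0, -0.035, 0, 0, 0, 0, 0], [0, -0.035, 0, 0, 0, 0, 0], [0, -0.01, 0, 0, 0, 0, 0], [0, 0, 0, 0, 0, 0, 0]])

```text
time: 9.02
tool_pos: [0.6132, -0.1202, 0.2392]
tcp_rot: [-1.229, -1.172, 1.174]
wrist_force: [0.5, 0.0, -0.2]
width: 0.458
```

```bash
python3 go.py .51 .2055 .245 -3
```

```text
t 9.025 pos [ 0.6132 -0.1202  0.2392] w 0.458 F [ 0.546   0.0042 -0.237 ]
shift in tool axes [ 0.3203 -0.0053  0.1191] in final axes [ 0.3198 -0.0058  0.1201] turn [-0.0026  0.0034  0.0008]
```

jog_arm(increments=[[0.03, -0.005, 0.01, 0, 0, 0, 0], [0.045, 0, 0.017, 0, 0, 0, 0], [0.045, 0, 0.017, 0, 0, 0, 0], [0.045, 0, 0.017, 0, 0, 0, 0], [0.045, 0, 0.017, 0, 0, 0, 0], [0.045, 0, 0.017, 0, 0, 0, 0], [0.03, 0, 0.012, 0, 0, 0, 0], [0.015, 0, 0.006, 0, 0, 0, 0], [0, 0, 0, 0, 0, 0, 0], [0, 0, 0, 0, 0, 0, 0]])

```text
time: 10.28
tool_pos: [0.5043, 0.1908, 0.2259]
tcp_rot: [-1.215, -1.148, 1.187]
wrist_force: [0.2, 0.5, -0.8]
width: 0.462
```

```bash
python3 go.py .51 .2055 .185 -3
```

```text
t 10.275 pos [0.5043 0.1908 0.2259] w 0.462 F [ 0.1802  0.4809 -0.7658]
shift in tool axes [ 0.0152  0.0407 -0.0061] in final axes [ 0.015   0.0409 -0.005 ] turn [-0.0283  0.0002 -0.0048]
```

jog_arm(increments=[[0.015, 0.02, -0.005, -0.028, 0, -0.005, 0], [0, 0.018, 0, 0, 0, 0, 0], [0, 0, 0, 0, 0, 0, 0], [0, 0, 0, 0, 0, 0, 0]])

```text
time: 10.78
tool_pos: [0.5116, 0.2011, 0.1866]
tcp_rot: [-1.237, -1.166, 1.168]
wrist_force: [0.5, 0.7, -0.5]
width: 0.458
```

```bash
sed -i 's/go.left(.*)$/go.left(.51,.2055,.165,-3)/' blk.py && python3 blk.py
python3 - <<'E'
from h import *
p=read_camera("scene"); q=read_camera("top")
a=cv2.resize(p["img"][120:260,270:450],(540,420),interpolation=cv2.INTER_CUBIC)
b=cv2.resize(q["img"][220:320,200:320],(504,420),interpolation=cv2.INTER_CUBIC)
cv2.imwrite("pics/over.png",cv2.resize(np.hstack([a,cv2.convertScaleAbs(b,alpha=1.6)]),(800,322)))
E
```

```text
t 10.775 pos [0.5116 0.2011 0.1866] w 0.458 F [ 0.5209  0.7022 -0.5255]
shift in tool axes [0.0043 0.0216 0.0018] in final axes [0.0043 0.0216 0.0018] turn [ 0.0005 -0.005  -0.0016]
n 624 yaw -2.1863534977156727 tilt dx/dz 0.015897913453385426 z range [0.1328 0.249 ] y [0.1805 0.2173] face x at tcp 0.5164446271474183
blade y [0.1835 0.2128] mean front [0.5156 0.1978 0.1501]
block_mid 0.97 [286.3 296.6] [ 0.6433 -0.0357  0.0747]
block_mid 0.75 [361.9 168.8] [0.5172 0.2055 0.1861]
block_mid 0.69 [200.5 337.3] [ 0.6351 -0.1934  0.0565]
block_tip 0.79 [357.1 197.5] [0.3659 0.3001 0.0002]
block_tip 0.76 [294.5 320.3] [ 0.6336 -0.018  -0.0005]
block_tip 0.6 [199.2 359.5] [ 0.6406 -0.2043  0.0143]
```

View pics/over.png

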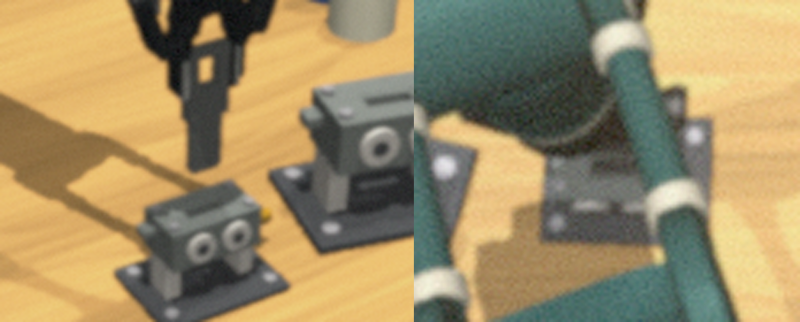

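Block is upright above the small caliper, in line with its slot; need about +4 mm in y. Correct and descend to just above the mouth.

jog_arm(increments=[[0.004, 0.015, 0.0014, 0, -0.004, -0.001, 0], [0, 0.012, 0, 0, 0, 0, 0], [0, 0.008, 0, 0, 0, 0, 0], [0, 0, 0, 0, 0, 0, 0], [0, 0, 0, 0, 0, 0, 0]])

```text
time: 11.7
tool_pos: [0.5095, 0.2063, 0.1487]
tcp_rot: [-1.233, -1.171, 1.172]
wrist_force: [0.2, 0.4, -0.6]
width: 0.46
```

```bash
sed -i 's/go.left(.*)$/go.left(.51,.205,.1034,-3)/' blk.py && python3 blk.py
python3 - <<'E'
from h import *
p=read_camera("scene")
cv2.imwrite("pics/over2.png",cv2.resize(p["img"][150:260,290:430],(763,600),interpolation=cv2.INTER_CUBIC))
E
```

```text
t 11.7 pos [0.5095 0.2063 0.1487] w 0.46 F [ 0.2289  0.3506 -0.5537]
shift in tool axes [-0.0013  0.0453 -0.0006] in final axes [-0.0013  0.0453 -0.0006] turn [-0.      0.0009 -0.0005]
n 582 yaw -2.032411246187752 tilt dx/dz 0.017566509338926783 z range [0.0967 0.2116] y [0.1856 0.223 ] face x at tcp 0.514288089323114
blade y [0.1899 0.2177] mean front [0.5134 0.2028 0.1135]
block_mid 0.93 [198.  335.3] [ 0.6423 -0.1987  0.0707]
block_mid 0.83 [362.  183.7] [0.5142 0.2087 0.1497]
block_mid 0.76 [288.7 292.3] [ 0.6413 -0.0295  0.0801]
block_mid 0.75 [358.5 207. ] [0.5124 0.2027 0.0956]
block_tip 0.83 [290.7 321.4] [ 0.6365 -0.0272  0.0042]
block_tip 0.78 [362.7 208.8] [0.5028 0.2199 0.079 ]
block_tip 0.76 [202.4 363.3] [ 0.6447 -0.2013  0.007 ]
```

View pics/over2.png

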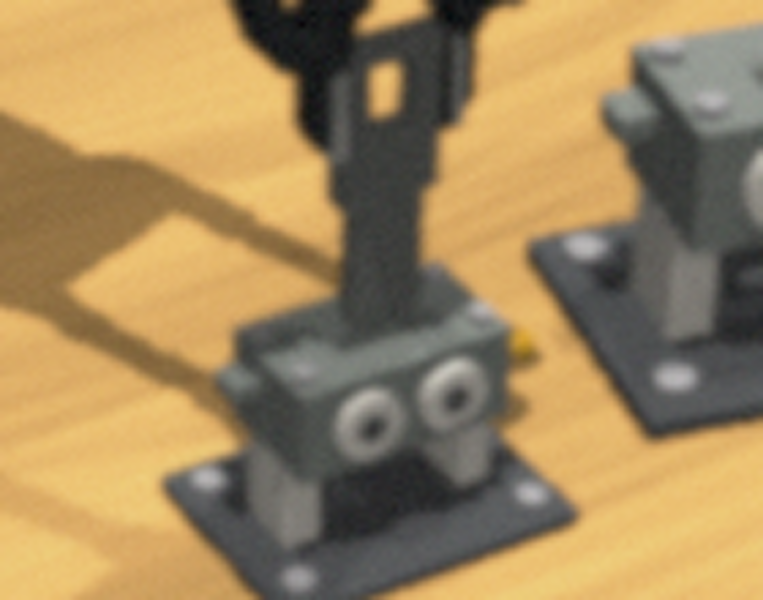

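Blade stands over the slot (crop (380,330)), centred along it; x may need +1 mm. Descend gently, watching force.

jog_arm(increments=[[0, 0.005, -0.001, 0, 0, 0, 0], [0, 0.005, 0, 0, 0, 0, 0], [0, 0.005, 0, 0, 0, 0, 0], [0, 0, 0, 0, 0, 0, 0]])

```text
time: 12.45
tool_pos: [0.5161, 0.2069, 0.1442]
tcp_rot: [-1.241, -1.181, 1.164]
wrist_force: [0.1, -0.6, -0.4]
width: 0.463
```

```bash
python3 go.py .51 .2055 .1034 -3
```

```text
t 12.45 pos [0.5161 0.2069 0.1442] w 0.463 F [ 0.0932 -0.6166 -0.4371]
shift in tool axes [-0.0018  0.0407  0.0065] in final axes [-0.0017  0.0408  0.006 ] turn [0.0122 0.0013 0.0021]
```

```bash
python3 blk.py
python3 - <<'E'
from h import *
s=readout.read_state(); print(s["q"],s["joint_vel"],s["wrist_force"],s["torque"])
p=read_camera("scene")
cv2.imwrite("pics/over3.png",cv2.resize(p["img"][150:260,290:430],(763,600),interpolation=cv2.INTER_CUBIC))
E
```

```text
t 12.45 pos [0.5161 0.2069 0.1442] w 0.463 F [ 0.0932 -0.6166 -0.4371]
shift in tool axes [-0.0023  0.0407  0.0065] in final axes [-0.0022  0.0408  0.006 ] turn [0.0122 0.0013 0.0021]
n 552 yaw -2.1036724413136234 tilt dx/dz 0.03707394158312777 z range [0.0928 0.2075] y [0.1877 0.2223] face x at tcp 0.5192784601711701
blade y [0.19   0.2181] mean front [0.5176 0.2032 0.1091]
block_mid 0.84 [290.2 292.1] [ 0.64   -0.026   0.0778]
block_mid 0.64 [362.7 187.2] [0.5209 0.2058 0.1462]
block_tip 0.92 [362.3 210.9] [0.5132 0.2116 0.0831]
block_tip 0.69 [292.4 323.5] [ 0.6389 -0.0253 -0.0001]
block_tip 0.66 [201.1 360.3] [ 0.6428 -0.202   0.013 ]
block_tip 0.43 [366.1 167.8] [0.5159 0.2162 0.1842]
[ 0.33845632  0.08651104  1.94359198 -0.00287141  1.10099214 -1.1801204 ] [-0.00078867  0.00154542  0.00035382 -0.00024556  0.00397831  0.00114938] [-0.64013349 -0.39940321  3.71751973] [-0.02918263 -0.02705264 -0.0176539 ]
```

View pics/over3.png

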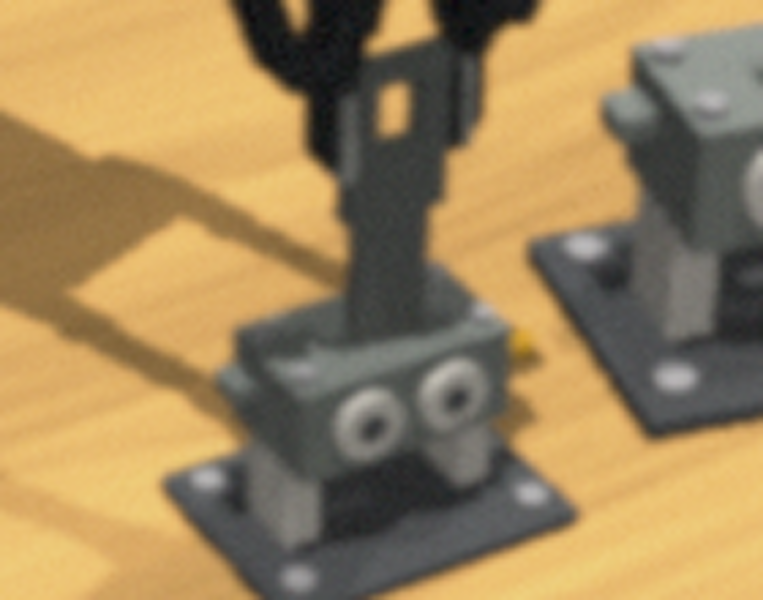

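Contact: the tip met something near the top face (Fz 3.7 N) and the tool shifted +x. Back up and refine the slot position from the first unobstructed pictures by template fit.

jog_arm(increments=[[0, -0.015, 0.003, 0.012, 0, 0.002, 0], [0, 0, 0, 0, 0, 0, 0], [0, 0, 0, 0, 0, 0, 0]])

```text
time: 13.08
tool_pos: [0.5102, 0.2064, 0.1549]
tcp_rot: [-1.23, -1.166, 1.176]
wrist_force: [0.7, 0.4, -0.4]
width: 0.459
```

```bash
python3 blk.py | head -4
python3 - <<'E'
from h import *
vis=[]
for n,f in (("scene","scene0"),("top","top0")):
    p=read_camera(n); g=cv2.imread(f"pics/{f}.png"); T=np.linalg.inv(np.array(p["world_from_camera"]))
    def px(X): c=X@T[:3,:3].T+T[:3,3]; return c[:,:2]/c[:,2:]*[p["fx"],p["fy"]]+[p["cx"],p["cy"]]
    # orthorectify plane z=.085: 0.25 mm/px, window 120x120mm about (.508,.204), axes: rows = slot -x.., cols = slot y
    a=np.radians(-3); ex=np.array([np.cos(a),np.sin(a)]); ey=np.array([-np.sin(a),np.cos(a)])
    N=320; j,i=np.meshgrid(np.arange(N),np.arange(N)); s=(i-N/2)*.00035; t=(j-N/2)*.00035
    XY=np.array([.508,.204])+s[...,None]*ex+t[...,None]*ey
    m=px(np.c_[XY.reshape(-1,2),np.full(N*N,.085)]).reshape(N,N,2).astype(np.float32)
    o=cv2.remap(g,m[...,0],m[...,1],cv2.INTER_CUBIC); G=cv2.GaussianBlur(cv2.cvtColor(o,cv2.COLOR_BGR2GRAY).astype(float),(0,0),2)
    best=[]
    for wx,wy in ((12,32),(15,35),(18,38)):
        for dx in np.arange(-8,8.1,.5):
            for dy in np.arange(-8,8.1,.5):
                S,U=s*1000-dx,t*1000-dy; ins=(abs(S)<wx/2)&(abs(U)<wy/2); out=(abs(S)<wx/2+5)&(abs(U)<wy/2+5)&~ins
                best.append((G[out].mean()-G[ins].mean(),wx,dx,dy))
    for wx in (12,15,18):
        b=max(q for q in best if q[1]==wx); c=np.array([.508,.204])+b[2]/1e3*ex+b[3]/1e3*ey; print(n,b,c)
    for q in range(-50,51,10):
        k=int(N/2+q/.35); cv2.line(o,(k,0),(k,4),(0,255,255),1); cv2.line(o,(0,k),(4,k),(0,255,255),1)
    prof=G[:, N//2-25:N//2+25].mean(1); print("x-profile (mm:grey)",[(round((r-N/2)*.35),round(prof[r])) for r in range(60,260,6)])
    vis.append(cv2.convertScaleAbs(cv2.resize(o,(400,400)),alpha=1.3))
cv2.imwrite("pics/ortho.png",np.hstack(vis))
E
```

```text
t 13.075 pos [0.5102 0.2064 0.1549] w 0.459 F [ 0.6513  0.4366 -0.4216]
shift in tool axes [-0.0013  0.0515 -0.0002] in final axes [-0.0014  0.0515  0.0002] turn [-0.0066  0.0015 -0.0024]
n 595 yaw -2.686499383587741 tilt dx/dz 0.0509228086343716 z range [0.1014 0.2178] y [0.1853 0.2235] face x at tcp 0.5135591503465796
blade y [0.1891 0.2197] mean front [0.5114 0.2037 0.1189]
scene (np.float64(33.09492267232936), 12, np.float64(2.0), np.float64(-1.0)) [0.50994492 0.2028967 ]
scene (np.float64(31.74243347411023), 15, np.float64(1.5), np.float64(-1.0)) [0.50944561 0.20292287]
scene (np.float64(29.28208722791696), 18, np.float64(1.0), np.float64(0.5)) [0.5090248  0.20444698]
x-profile (mm:grey) [(-35, 167), (-33, 165), (-31, 162), (-29, 158), (-27, 153), (-24, 148), (-22, 145), (-20, 143), (-18, 142), (-16, 142), (-14, 142), (-12, 141), (-10, 138), (-8, 132), (-6, 123), (-4, 109), (-1, 93), (1, 83), (3, 84), (5, 94), (7, 110), (9, 126), (11, 135), (13, 139), (15, 141), (18, 142), (20, 141), (22, 134), (24, 120), (26, 103), (28, 87), (30, 82), (32, 89), (34, 106)]
top (np.float64(34.6119086600429), 12, np.float64(-1.0), np.float64(1.0)) [0.50705371 0.20505097]
top (np.float64(35.83841631488847), 15, np.float64(-0.5), np.float64(1.0)) [0.50755302 0.2050248 ]
top (np.float64(33.84133308694061), 18, np.float64(-1.0), np.float64(0.5)) [0.50702754 0.20455165]
x-profile (mm:grey) [(-35, 55), (-33, 65), (-31, 72), (-29, 76), (-27, 86), (-24, 97), (-22, 103), (-20, 104), (-18, 104), (-16, 105), (-14, 105), (-12, 102), (-10, 93), (-8, 78), (-6, 61), (-4, 52), (-1, 47), (1, 46), (3, 54), (5, 67), (7, 83), (9, 97), (11, 103), (13, 104), (15, 105), (18, 105), (20, 105), (22, 105), (24, 103), (26, 97), (28, 87), (30, 79), (32, 76), (34, 85)]
```

View pics/ortho.png

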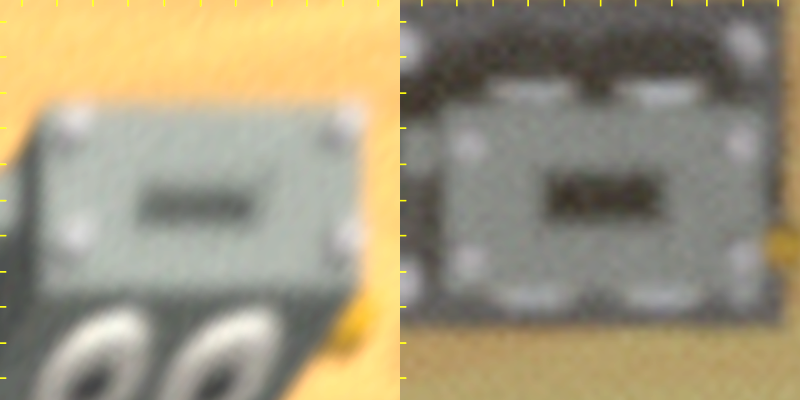

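Slot in scene frame (0.5097, 0.203), blade tip about 4 mm toward −x and the block now tilted ~0.04 in the jaws. Re-upright and shift.

jog_arm(increments=[[-0.001, 0, -0.0018, -0.038, 0, 0, 0], [0, 0, 0, 0, 0, 0, 0], [0, 0, 0, 0, 0, 0, 0]])

```text
time: 13.75
tool_pos: [0.5125, 0.2054, 0.1557]
tcp_rot: [-1.261, -1.196, 1.157]
wrist_force: [1.0, -0.8, -0.4]
width: 0.462
```

```bash
for i in 1 2; do python3 blk.py | head -4;done
```

```text
t 13.75 pos [0.5125 0.2054 0.1557] w 0.462 F [ 0.9812 -0.7851 -0.4166]
shift in tool axes [-0.0004  0.0522  0.0043] in final axes [-0.0005  0.0523  0.0025] turn [ 0.0353  0.0015 -0.0018]
n 627 yaw -2.1693937047799854 tilt dx/dz 0.01148095865742138 z range [0.1029 0.2187] y [0.1843 0.223 ] face x at tcp 0.5155087719559545
blade y [0.1883 0.2161] mean front [0.5148 0.2017 0.1198]
t 13.95 pos [0.5127 0.2054 0.1556] w 0.463 F [-0.1477 -0.4132 -0.4947]
shift in tool axes [-0.0004  0.0521  0.0045] in final axes [-0.0005  0.0522  0.0027] turn [ 0.035   0.0014 -0.0019]
n 624 yaw -1.9677713112647757 tilt dx/dz 0.01335293987667896 z range [0.0996 0.2184] y [0.1852 0.2225] face x at tcp 0.5158388079701
blade y [0.1878 0.2183] mean front [0.5151 0.2028 0.1169]
```

jog_arm(increments=[[0, 0.007, 0.00025, 0, 0, 0, 0], [0, 0.007, 0.00025, 0, 0, 0, 0], [0, 0, 0, 0, 0, 0, 0]])

```text
time: 14.52
tool_pos: [0.5144, 0.2055, 0.1431]
tcp_rot: [-1.263, -1.198, 1.155]
wrist_force: [0.0, -0.1, 0.8]
width: 0.459
```

```bash
python3 blk.py | head -4
```

```text
t 14.525 pos [0.5144 0.2055 0.1431] w 0.459 F [ 0.0154 -0.1306  0.7522]
shift in tool axes [-0.0006  0.0395  0.0059] in final axes [-0.0007  0.0397  0.0044] turn [ 0.0385  0.0014 -0.0014]
n 626 yaw -2.452402359818953 tilt dx/dz 0.008356165271270255 z range [0.0911 0.2063] y [0.1852 0.2226] face x at tcp 0.5174926331412935
blade y [0.188  0.2164] mean front [0.5169 0.202  0.1073]
```

jog_arm(increments=[[0, 0, 0.0017, 0, 0, 0, 0], [0, 0, 0, 0, 0, 0, 0], [0, 0.006, 0.0008, 0, 0, 0, 0], [0, 0, 0, 0, 0, 0, 0]])

```text
time: 15.22
tool_pos: [0.5159, 0.2062, 0.1434]
tcp_rot: [-1.268, -1.206, 1.15]
wrist_force: [-0.6, 0.1, -0.5]
width: 0.457
```

```bash
python3 blk.py | head -4
```

```text
t 15.225 pos [0.5159 0.2062 0.1434] w 0.457 F [-0.5576  0.1018 -0.5244]
shift in tool axes [-0.0015  0.0397  0.0077] in final axes [-0.0015  0.04    0.0058] turn [0.0469 0.0019 0.0003]
block_mid 0.95 [199.7 334.3] [ 0.6287 -0.1921  0.0572]
block_mid 0.77 [286.4 294.6] [ 0.6434 -0.0352  0.0792]
```

Run:
```python
from h import *
ims=[np.asarray(read_camera("scene")["img"],np.float32) for _ in range(3)]
p=read_camera("scene"); X=cloud(p); T=np.linalg.inv(np.array(p["world_from_camera"])); img=(sum(ims)+p["img"])/4; cv2.imwrite("pics/avg.png",img)
def px(X): c=np.atleast_2d(X)@T[:3,:3].T+T[:3,3]; return c[:,:2]/c[:,2:]*[p["fx"],p["fy"]]+[p["cx"],p["cy"]]
u0,v0,S=310,165,8
im=cv2.resize(img[v0:v0+72,u0:u0+96].astype(np.uint8),None,fx=S,fy=S,interpolation=cv2.INTER_CUBIC); im=cv2.convertScaleAbs(im,alpha=1.4)
a=np.radians(-3); ex=np.array([np.cos(a),np.sin(a),0]); ey=np.array([-np.sin(a),np.cos(a),0])
def box(c,dx,dy,col):
    q=np.array([c+sx*dx/2*ex+sy*dy/2*ey for sx,sy in ((-1,-1),(-1,1),(1,1),(1,-1))]); k=((px(q)-[u0,v0]+.5)*S).astype(np.int32); cv2.polylines(im,[k],True,col,1)
c=np.array([.5097,.2029,.085]); box(c,.012,.032,(0,255,255)); box(c,.018,.038,(0,200,0)); box(c,.052,.09,(255,0,255))
cv2.imwrite("pics/ov.png",im)
z=X[...,2]
for v in range(186,216,2):
    r=[(u,X[v,u].round(4)) for u in range(335,395) if abs(X[v,u,0]-.515)<.012 and abs(X[v,u,1]-.204)<.025 and z[v,u]>.0885]
    if r: print(v,r[0][0],r[-1][0],r[0][1],r[-1][1],"mean",np.mean([q[1] for q in r],0).round(4))
```

```text
186 350 370 [0.505  0.1867 0.1472] [0.5178 0.2255 0.1404] mean [0.5168 0.2023 0.1481]
188 350 367 [0.5048 0.1869 0.1424] [0.5178 0.2183 0.1382] mean [0.5171 0.1986 0.1449]
190 351 367 [0.5121 0.1844 0.1426] [0.5193 0.2174 0.1347] mean [0.517  0.2    0.1397]
192 353 367 [0.5176 0.1854 0.1406] [0.5189 0.2178 0.1296] mean [0.5172 0.2023 0.1343]
194 353 367 [0.5141 0.1878 0.1332] [0.5171 0.2193 0.1234] mean [0.5167 0.2027 0.1292]
196 353 367 [0.5133 0.1884 0.1278] [0.5202 0.2172 0.1211] mean [0.5168 0.2027 0.1245]
198 353 367 [0.511  0.1901 0.1212] [0.5151 0.221  0.1121] mean [0.5155 0.2037 0.1187]
200 353 367 [0.5085 0.1919 0.1143] [0.5181 0.219  0.1097] mean [0.5158 0.2037 0.1141]
202 352 367 [0.5059 0.1913 0.1083] [0.5161 0.2205 0.1032] mean [0.5151 0.203  0.1092]
204 352 366 [0.5044 0.1924 0.1022] [0.5203 0.2152 0.1028] mean [0.5159 0.2013 0.1054]
206 352 366 [0.5102 0.1885 0.1022] [0.5174 0.2174 0.0954] mean [0.5146 0.2023 0.0995]
208 352 366 [0.51   0.1886 0.0972] [0.52   0.2157 0.0927] mean [0.5162 0.2013 0.0959]
210 353 361 [0.5114 0.1902 0.0925] [0.5161 0.2063 0.0891] mean [0.5147 0.1976 0.0916]
212 354 354 [0.5139 0.191  0.0888] [0.5139 0.191  0.0888] mean [0.5139 0.191  0.0888][ WARN:0@7.336] global loadsave.cpp:1063 imwrite_ Unsupported depth image for selected encoder is fallbacked to CV_8U.
```

View pics/ov.png

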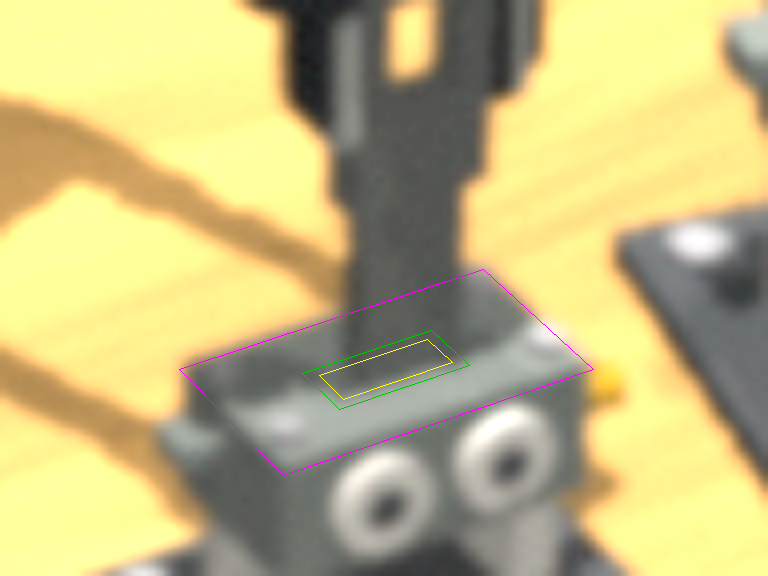

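Run:
```python
from h import *
a=cv2.imread("pics/scene0.png"); b=cv2.imread("pics/avg.png")
X=cloud(read_camera("scene"))
u0,v0=335,195
f=lambda i:cv2.convertScaleAbs(cv2.resize(i[v0:v0+32,u0:u0+50],(400,256),interpolation=cv2.INTER_CUBIC),alpha=1.3)
o=np.vstack([np.hstack([f(a),f(b)])])
for x in range(0,800,40): cv2.line(o,(x,0),(x,5),(0,255,255),1)
for y in range(0,256,40): cv2.line(o,(0,y),(5,y),(0,255,255),1); cv2.line(o,(400,y),(405,y),(0,255,255),1)
cv2.imwrite("pics/cmp.png",o)
ga,gb=[cv2.cvtColor(i,cv2.COLOR_BGR2GRAY) for i in (a,b)]
print("v  old@352,356,360,364 | new | z,x new@356,360")
for v in range(200,224): print(v,ga[v,352:368:4],gb[v,352:368:4],X[v,356].round(4),X[v,360].round(4))
```

```text
v  old@352,356,360,364 | new | z,x new@356,360
200 [168 165 160 148] [88 67 64 61] [0.5132 0.1958 0.1155] [0.5182 0.2019 0.1161]
201 [165 163 154 144] [86 66 64 62] [0.5186 0.1921 0.1176] [0.5161 0.2034 0.112 ]
202 [162 156 145 142] [90 66 67 61] [0.5175 0.193  0.1143] [0.5177 0.2024 0.1109]
203 [154 146 144 141] [94 65 68 61] [0.5161 0.1939 0.1107] [0.5163 0.2034 0.1073]
204 [147 141 141 138] [87 65 67 59] [0.5152 0.1946 0.1075] [0.5169 0.2031 0.1053]
205 [144 141 141 131] [77 68 67 65] [0.5162 0.194  0.1059] [0.5147 0.2046 0.1011]
206 [145 141 137 123] [75 65 68 64] [0.5179 0.1928 0.105 ] [0.5141 0.2051 0.0981]
207 [142 138 130 120] [74 64 66 66] [0.5166 0.1938 0.1014] [0.5162 0.2037 0.0974]
208 [144 132 112 104] [75 65 67 65] [0.5156 0.1945 0.0982] [0.5181 0.2024 0.0966]
209 [138 120  88  90] [76 66 66 69] [0.5155 0.1945 0.0957] [0.5178 0.2027 0.0939]
210 [127  97  83 105] [76 66 71 84] [0.5145 0.1953 0.0923] [0.5161 0.2039 0.09  ]
211 [105  85  94 125] [ 75  69  79 110] [0.5127 0.1966 0.0884] [0.5129 0.2062 0.0847]
212 [ 92  91 118 139] [ 77  74 101 123] [0.5149 0.1951 0.0878] [0
[... 266 characters left out ...]
1988 0.0843]
216 [142 143 140 120] [128 128 126 114] [0.5256 0.1879 0.0872] [0.5276 0.1962 0.0851]
217 [145 143 129  96] [128 128 118  96] [0.5238 0.1892 0.0831] [0.5328 0.1926 0.0872]
218 [143 135 107  82] [129 122 100  83] [0.5302 0.1848 0.0863] [0.5326 0.1928 0.0846]
219 [136 114  85  76] [124 107  87  78] [0.5281 0.1863 0.082 ] [0.5307 0.1942 0.0804]
220 [123  99  90  74] [113  97  94  80] [0.5282 0.1862 0.0796] [0.5338 0.192  0.0808]
221 [ 98 127 124  79] [ 95 123 121  81] [0.5313 0.1842 0.0798] [0.5306 0.1943 0.0754]
222 [ 81 171 153  77] [ 84 164 147  83] [0.5344 0.1821 0.0801] [0.538  0.1892 0.0795]
223 [ 94 187 147  85] [ 93 180 145  87] [0.534  0.1824 0.0773] [0.5398 0.188  0.0786]
```

View pics/cmp.png

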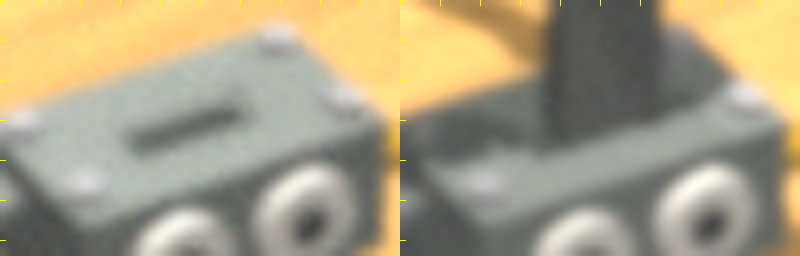

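Clear now: compared with the unobstructed slot (left half, slot (125–245, 105–155)), the blade foot (right half, (545–665)) sits ~20 crop px to the right, i.e. a few mm too far in +y, resting on the chamfer. Quantify with the blade's silhouette.

```bash
cat > sil.py <<'E'
from h import *
import sys, go
# lateral position of the blade from its silhouette in the scene view (rows crossing wood/face background)
go.left(.51,.205,.1034,-3)
P=[read_camera("scene") for _ in range(3)]; p=P[0]; g=np.mean([q["img"].astype(float).mean(2) for q in P],0)
T=np.linalg.inv(np.array(p["world_from_camera"])); Ti=np.array(p["world_from_camera"])
def px(X): c=np.atleast_2d(X)@T[:3,:3].T+T[:3,3]; return c[:,:2]/c[:,2:]*[p["fx"],p["fy"]]+[p["cx"],p["cy"]]
a=np.radians(-2.7); ex=np.array([np.cos(a),np.sin(a),0]); ey=np.array([-np.sin(a),np.cos(a),0])
X=np.median([cloud(q) for q in P],0); t=readout.read_state()["tool_pos"]
ztip=t[2]-.058
res=[]
for h in np.arange(.012,.05,.003):
    c=np.array([.5097,.2029,ztip+h]); l=px(c-.005*ex-.015*ey)[0]; r=px(c+.005*ex+.015*ey)[0]; v=int(round((l[1]+r[1])/2)); m=(l[0]+r[0])/2
    row=g[v-1:v+2].mean(0); k=int(m)
    d=np.gradient(cv2.GaussianBlur(row[None],(0,0),.8).ravel())
    def edge(lo,hi,s):
        w_=np.clip(s*d[lo:hi],0,None); j=lo+w_.argmax(); q=np.arange(j-2,j+3); ww=np.clip(s*d[q],0,None); return (q*ww).sum()/ww.sum()
    eL,eR=edge(k-16,k-1,-1),edge(k+1,k+18,1)
    q=X[v,int(eL)+5:int(eR)-2]; res.append([h,eL-l[0],eR-r[0],np.nanmedian(q[:,0])]); 
res=np.array(res); print(np.round(res,4)); s=np.median(res[:,1:3]); fx=np.median(res[:,3])-.005
ux=(px(c+.001*ex)-px(c))[0,0]; uy=(px(c+.001*ey)-px(c))[0,0]
dx=(fx-.5097)*1000; print("u shift",s,"dx mm",dx,"dy mm",(s-ux*dx)/uy, "u/mm",ux,uy)
E
python3 sil.py
```

```text
t 15.675 pos [0.5155 0.2062 0.1426] w 0.462 F [-0.3335  0.4472  6.6053]
shift in tool axes [-0.0015  0.0389  0.0073] in final axes [-0.0015  0.0392  0.0055] turn [0.0459 0.002  0.    ]
[[ 0.012   1.6376  8.9651  0.5156]
 [ 0.015   1.563   9.2477  0.516 ]
 [ 0.018   1.5365  9.1894  0.5158]
 [ 0.021   1.5099  8.7796  0.5161]
 [ 0.024  -2.1115  8.3169  0.5164]
 [ 0.027  -3.0644  7.2771  0.5149]
 [ 0.03    2.3386  1.5716  0.5161]
 [ 0.033   2.7429  1.4679  0.5169]
 [ 0.036   2.8715  1.3839  0.5173]
 [ 0.039   2.8149  1.3672  0.5176]
 [ 0.042   2.5198  1.4036  0.5167]
 [ 0.045   1.9017  1.3807  0.5165]
 [ 0.048   1.5692  1.352   0.5174]]
u shift 1.6046199809488826 dx mm 1.7457829759780497 dy mm 2.6275166452127006 u/mm 0.2657422768309061 0.43413298261617683
```

jog_arm(increments=[[-0.0028, -0.008, 0.001, 0.01, 0, 0, 0], [0, 0, 0, 0, 0, 0, 0], [0, 0, 0, 0, 0, 0, 0]])

```text
time: 16.2
tool_pos: [0.5115, 0.2028, 0.1479]
tcp_rot: [-1.256, -1.192, 1.16]
wrist_force: [0.1, 0.2, -1.1]
width: 0.461
```

```bash
python3 sil.py; python3 blk.py | sed -n 3,4p
```

```text
t 16.2 pos [0.5115 0.2028 0.1479] w 0.461 F [ 0.1352  0.2214 -1.1311]
shift in tool axes [0.0022 0.0445 0.0029] in final axes [0.0021 0.0445 0.0016] turn [ 0.0296  0.0021 -0.0017]
[[ 0.012  -1.1148  8.8643  0.5107]
 [ 0.015  -1.2565  8.75    0.5104]
 [ 0.018  -1.3853  8.3259  0.5117]
 [ 0.021  -1.3597  7.3113  0.5114]
 [ 0.024  -1.1528 -1.5388  0.5117]
 [ 0.027   0.1499 -1.5045  0.5117]
 [ 0.03    0.2451 -1.4822  0.5125]
 [ 0.033   0.2198 -1.1084  0.5118]
 [ 0.036   0.0256 -1.0717  0.5129]
 [ 0.039  -0.1018 -1.0501  0.5138]
 [ 0.042  -0.0992 -1.0729  0.513 ]
 [ 0.045  -0.1562 -1.0727  0.5126]
 [ 0.048  -1.1507 -0.9645  0.5137]]
u shift -1.0609068227584828 dx mm -2.8857941940664267 dy mm -0.6703462593356426 u/mm 0.266508003768422 0.4353266222452703
n 578 yaw -2.035181653256048 tilt dx/dz 0.040216523669449444 z range [0.0978 0.212 ] y [0.1829 0.2197] face x at tcp 0.5138835963835985
blade y [0.1861 0.2133] mean front [0.5122 0.1993 0.115 ]
```

jog_arm(increments=[[0.0005, 0, -0.0027, -0.028, 0, 0, 0], [0, 0, 0, 0, 0, 0, 0], [0, 0, 0, 0, 0, 0, 0]])

```text
time: 16.92
tool_pos: [0.5149, 0.2035, 0.1489]
tcp_rot: [-1.279, -1.215, 1.145]
wrist_force: [-0.9, -0.3, -1.1]
width: 0.46
```

```bash
python3 sil.py; python3 blk.py | sed -n 3,4p
```

```text
t 16.925 pos [0.5149 0.2035 0.1489] w 0.46 F [-0.8674 -0.2953 -1.0869]
shift in tool axes [0.0013 0.0451 0.0077] in final axes [0.0012 0.0455 0.005 ] turn [ 0.0612  0.0024 -0.0011]
[[ 0.012  -0.313   8.8969  0.5166]
 [ 0.015  -0.274   8.6784  0.5155]
 [ 0.018  -0.254   8.2746  0.5156]
 [ 0.021   0.4218  7.2878  0.5164]
 [ 0.024   0.8423  0.4054  0.5168]
 [ 0.027   1.2575  0.3364  0.5172]
 [ 0.03    1.3975  0.3184  0.517 ]
 [ 0.033   1.4778  0.3311  0.5169]
 [ 0.036   1.4071  0.3286  0.5174]
 [ 0.039   1.4037  0.2809  0.5172]
 [ 0.042   1.4022  0.2305  0.5159]
 [ 0.045   0.681   0.2124  0.5166]
 [ 0.048  -0.1824  0.2204  0.5169]]
u shift 0.4135875423906157 dx mm 2.1247937082568003 dy mm -0.3510270539121623 u/mm 0.2665868756242844 0.4354495527799145
n 596 yaw -1.626934629678959 tilt dx/dz 0.010582847597330414 z range [0.097  0.2123] y [0.1821 0.2196] face x at tcp 0.5170427320852423
blade y [0.1855 0.2143] mean front [0.5165 0.1997 0.1138]
```

jog_arm(increments=[[0, 0.006, 0.002, 0, 0, 0, 0], [0, 0.006, 0.001, 0, 0, 0, 0], [0, 0, 0, 0, 0, 0, 0]])

```text
time: 17.65
tool_pos: [0.5173, 0.2039, 0.1433]
tcp_rot: [-1.285, -1.223, 1.139]
wrist_force: [-0.1, -0.1, -0.1]
width: 0.457
```

```bash
python3 go.py .5137 .2035 .1034 -3;python3 blk.py | sed -n 3,4p
```

```text
t 17.65 pos [0.5173 0.2039 0.1433] w 0.457 F [-0.1292 -0.1231 -0.138 ]
shift in tool axes [-0.0005  0.0396  0.0064] in final axes [-0.0005  0.0399  0.0036] turn [0.071  0.0027 0.0002]
n 554 yaw -1.9690927107726681 tilt dx/dz 0.026512673200370263 z range [0.0914 0.2075] y [0.1838 0.22  ] face x at tcp 0.5182651136668964
blade y [0.1875 0.2157] mean front [0.5171 0.2001 0.1081]
```

```bash
python3 sil.py
```

```text
t 17.85 pos [0.5168 0.2039 0.1424] w 0.459 F [ 0.0275 -1.1701  4.8847]
shift in tool axes [0.0008 0.0384 0.0096] in final axes [0.0008 0.039  0.0069] turn [0.0698 0.0027 0.    ]
[[ 0.012   0.8645  8.7936  0.5162]
 [ 0.015  -4.0379  8.9847  0.5163]
 [ 0.018  -2.9762  9.1643  0.5161]
 [ 0.021  -0.2313  8.7859  0.5167]
 [ 0.024   0.4921  8.3235  0.5168]
 [ 0.027  -3.907   7.2981  0.5153]
 [ 0.03   -4.2848  1.1382  0.5167]
 [ 0.033   1.5622  0.5462  0.517 ]
 [ 0.036   1.8695  0.5111  0.5183]
 [ 0.039   1.9477  0.5138  0.5162]
 [ 0.042   1.8606  0.8972  0.5178]
 [ 0.045   0.9151  0.9815  0.5166]
 [ 0.048   0.4867  0.938   0.5176]]
u shift 0.926558064171104 dx mm 1.988110301467394 dy mm 0.9176019106022232 u/mm 0.26570479223323673 0.4340745425448631
```

jog_arm(increments=[[-0.0012, -0.003, 0.003, 0, 0, 0, 0], [0, 0, 0, 0, 0, 0, 0], [0, 0.006, 0.002, 0, 0, 0, 0], [0, 0.006, 0.001, 0, 0, 0, 0]], force=90)

```text
time: 18.5
tool_pos: [0.5129, 0.2032, 0.137]
tcp_rot: [-1.287, -1.225, 1.139]
wrist_force: [-5.9, -5.1, 40.3]
width: 0.451
```

```bash
python3 sil.py | sed -n '1,2p;$p';python3 blk.py | sed -n 1,4p
```

```text
t 18.5 pos [0.5129 0.2032 0.137 ] w 0.451 F [-5.9158 -5.1306 40.2751]
shift in tool axes [0.0017 0.0333 0.0054] in final axes [0.0017 0.0336 0.003 ] turn [0.0731 0.0034 0.0001]
u shift -0.9224635142500119 dx mm -3.1712435486632717 dy mm -0.1896440187671093 u/mm 0.26499213729169924 0.4329633433789013
t 18.65 pos [0.5131 0.203  0.1371] w 0.461 F [-5.0955 -3.2758 24.9025]
shift in tool axes [0.0019 0.0334 0.0056] in final axes [0.0019 0.0337 0.0032] turn [ 0.0738  0.0035 -0.0001]
n 547 yaw -2.6484442541976327 tilt dx/dz 0.04341974615837335 z range [0.0866 0.2013] y [0.183  0.2185] face x at tcp 0.5130573725460219
blade y [0.1859 0.2147] mean front [0.5113 0.1995 0.104 ]
```

jog_arm(increments=[[-0.001, 0.001, 0.0015, 0, 0, 0, 0], [0, 0.004, 0.001, 0, 0, 0, 0], [0, 0, 0, 0, 0, 0, 0]])

```text
time: 19.23
tool_pos: [0.5131, 0.2025, 0.1382]
tcp_rot: [-1.291, -1.231, 1.135]
wrist_force: [-3.1, 0.2, 0.4]
width: 0.45
```

```bash
python3 sil.py | sed -n '1,2p;$p';python3 blk.py | sed -n 1,4p
```

```text
t 19.225 pos [0.5131 0.2025 0.1382] w 0.45 F [-3.0908  0.1855  0.3978]
shift in tool axes [0.0023 0.0345 0.0059] in final axes [0.0023 0.0348 0.0032] turn [0.0796 0.0035 0.0014]
u shift -0.9899858101065604 dx mm -2.765208785079909 dy mm -0.593076099076846 u/mm 0.26511327755065395 0.4331522487283337
t 19.375 pos [0.5132 0.2026 0.138 ] w 0.457 F [-2.5137  0.4429  9.0694]
shift in tool axes [0.0022 0.0342 0.006 ] in final axes [0.0022 0.0346 0.0033] turn [0.0795 0.0036 0.0013]
n 531 yaw -2.132927661476281 tilt dx/dz 0.0320152616261844 z range [0.0876 0.2012] y [0.1824 0.2178] face x at tcp 0.5131829908519454
blade y [0.1857 0.2128] mean front [0.5118 0.1988 0.1036]
```

jog_arm(increments=[[0, -0.0005, -0.002, 0, 0, 0, 0], [0, 0, 0, 0, 0, 0, 0]])

```text
time: 19.82
tool_pos: [0.5133, 0.2026, 0.138]
tcp_rot: [-1.288, -1.227, 1.137]
wrist_force: [-2.7, -0.6, 7.1]
width: 0.451
```

jog_arm(increments=[[0, 0, 0.002, 0, 0, 0, 0], [0, 0, 0.002, 0, 0, 0, 0], [0, 0, 0, 0, 0, 0, 0]])

```text
time: 20.2
tool_pos: [0.5114, 0.2029, 0.1381]
tcp_rot: [-1.291, -1.232, 1.135]
wrist_force: [-0.8, -0.8, 3.4]
width: 0.461
```

The tip is inside the mouth and against the +x wall (no motion toward +x, free toward −x). So the slot is further −x; centre and push.

jog_arm(increments=[[0, 0, 0.0012, 0, 0, 0, 0], [0, 0, 0, 0, 0, 0, 0], [0, 0.004, 0.001, 0, 0, 0, 0], [0, 0.004, 0.0005, 0, 0, 0, 0]])

```text
time: 20.7
tool_pos: [0.5123, 0.2037, 0.1353]
tcp_rot: [-1.294, -1.237, 1.131]
wrist_force: [1.2, 1.1, -0.4]
width: 0.455
```

```bash
python3 blk.py | sed -n 1,4p
```

```text
t 20.7 pos [0.5123 0.2037 0.1353] w 0.455 F [ 1.1738  1.1224 -0.3698]
shift in tool axes [0.0011 0.0316 0.0051] in final axes [0.0012 0.0319 0.0023] turn [0.0866 0.0041 0.003 ]
block_mid 0.86 [197.2 338.1] [ 0.6484 -0.2024  0.0718]
block_mid 0.75 [361.3 189.7] [0.5135 0.2078 0.1357]
```

jog_arm(increments=[[0, 0.004, 0.002, 0.005, 0, 0, 0], [0, 0.004, 0.001, 0.005, 0, 0, 0], [0, 0, 0, 0, 0, 0, 0]])

```text
time: 21.28
tool_pos: [0.5105, 0.2042, 0.1238]
tcp_rot: [-1.287, -1.231, 1.135]
wrist_force: [2.6, 2.2, 0.1]
width: 0.454
```

```bash
python3 blk.py | sed -n 1,5p; python3 sil.py | tail -1
```

```text
t 21.275 pos [0.5105 0.2042 0.1238] w 0.454 F [2.6327 2.2002 0.0935]
shift in tool axes [0.0007 0.0203 0.0021] in final axes [0.0008 0.0204 0.0005] turn [0.0771 0.0046 0.0034]
n 448 yaw -2.3493386761148285 tilt dx/dz 0.030293319467251112 z range [0.0861 0.1871] y [0.1862 0.2196] face x at tcp 0.5107966066653702
blade y [0.1877 0.2162] mean front [0.5098 0.2022 0.1024]
block_mid 0.91 [358.7 194.2] [0.5099 0.2043 0.1244]
u shift -2.443910360844569 dx mm -5.6219999227141715 dy mm -2.241021046358628 u/mm 0.2632202761612348 0.43019943528679505
```

Blade has entered (TCP dropped to 0.124 with little force). Continue down slowly.

jog_arm(increments=[[0.0005, 0.004, 0.0003, 0, 0, 0, 0], [0.0003, 0.004, 0.0005, 0, 0, 0, 0], [0, 0, 0, 0, 0, 0, 0]])

```text
time: 22.0
tool_pos: [0.5103, 0.2043, 0.1156]
tcp_rot: [-1.288, -1.231, 1.137]
wrist_force: [4.3, 2.0, -2.8]
width: 0.457
```

```bash
python3 blk.py | sed -n 1,5p
```

```text
t 22.0 pos [0.5103 0.2043 0.1156] w 0.457 F [ 4.3068  2.0402 -2.7888]
shift in tool axes [0.0007 0.0121 0.0012] in final axes [0.0007 0.0122 0.0003] turn [0.0776 0.0052 0.002 ]
n 420 yaw -2.676562677755083 tilt dx/dz 0.026062169120030843 z range [0.0843 0.1794] y [0.1837 0.2182] face x at tcp 0.5107117846171412
blade y [0.186  0.2152] mean front [0.51   0.201  0.1013]
block_mid 0.85 [362.2 198.9] [0.5094 0.2134 0.1095]
```

jog_arm(increments=[[0.0004, 0.004, 0, 0, 0, 0, 0], [0.0003, 0.004, 0.0002, 0, 0, 0, 0], [0, 0.004, 0.0002, 0, 0, 0, 0], [0, 0, 0, 0, 0, 0, 0]])

```text
time: 22.7
tool_pos: [0.5104, 0.2045, 0.1031]
tcp_rot: [-1.288, -1.23, 1.138]
wrist_force: [4.4, -0.1, -1.6]
width: 0.456
```

```bash
python3 blk.py | sed -n 1,5p
python3 - <<'E'
from h import *
p=read_camera("scene")
cv2.imwrite("pics/fin.png",cv2.resize(p["img"][150:260,290:430],(763,600),interpolation=cv2.INTER_CUBIC))
E
```

```text
t 22.7 pos [0.5104 0.2045 0.1031] w 0.456 F [ 4.3838 -0.1074 -1.5895]
shift in tool axes [ 0.0005 -0.0003  0.0004] in final axes [ 0.0005 -0.0003  0.0004] turn [0.0765 0.0055 0.0008]
n 379 yaw -1.0899399971157748 tilt dx/dz 0.01358865046826041 z range [0.0861 0.1667] y [0.184  0.2213] face x at tcp 0.5110890225751947
blade y [0.1839 0.2181] mean front [0.511  0.201  0.1033]
block_mid 0.85 [201.1 337.5] [ 0.6244 -0.1897  0.0443]
```

View pics/fin.png

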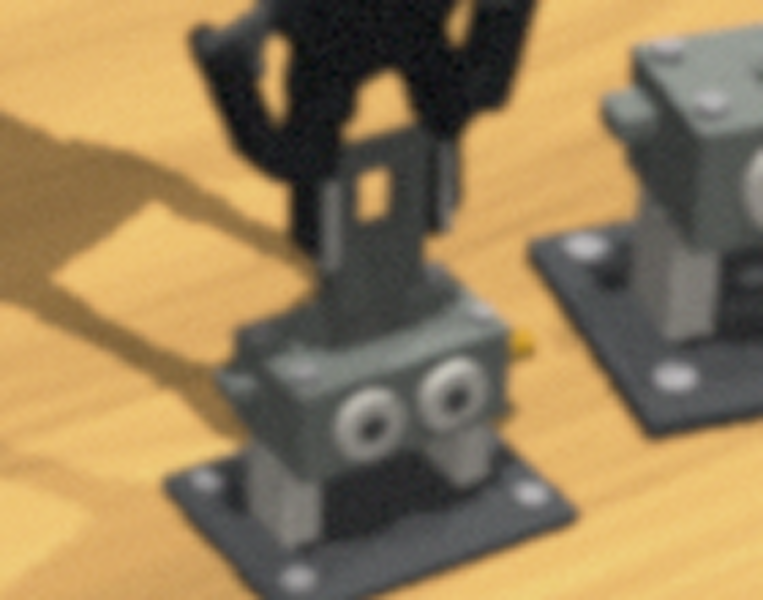

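The blade is in the slot and the handle clear above (shoulder at about (330,290), caliper top (370,330)). Settle and hand in.

jog_arm(increments=[[0, 0, 0, 0, 0, 0, 0], [0, 0, 0, 0, 0, 0, 0], [0, 0, 0, 0, 0, 0, 0]])

```text
time: 23.32
tool_pos: [0.5104, 0.2045, 0.1034]
tcp_rot: [-1.288, -1.23, 1.138]
wrist_force: [4.1, 0.7, -2.6]
width: 0.452
```

```bash
python3 blk.py | sed -n 1,4p; python3 -c "
from h import *
X=cloud(read_camera('scene')); s=readout.read_state(); print(abs(s['joint_vel']).max(),s['wrist_force'],s['width']); print(bot.finish_job())"
```

```text
t 23.325 pos [0.5104 0.2045 0.1034] w 0.452 F [ 4.1078  0.6667 -2.6228]
shift in tool axes [ 0.0005 -0.0001  0.0004] in final axes [ 0.0005 -0.      0.0004] turn [0.0765 0.0055 0.0007]
n 379 yaw -0.8163383870941598 tilt dx/dz 0.013079249848200691 z range [0.0846 0.1677] y [0.1842 0.2213] face x at tcp 0.5109698212249232
blade y [0.1834 0.221 ] mean front [0.5109 0.2015 0.1039]
0.002459716597240234 [ 4.01866871  0.13872129 -2.12209331] 0.4563427764163396
the job is handed in; nothing more can be done
None
```

I lifted the grey block off its hook, carried it to the smaller caliper and lowered its blade into the slot. I handed the job in at about 23.5 s, still gripping the block at 90 N.

**Last checks before handing in**
- The blade end is about 38–40 mm below the caliper's top face, judged from the handle top at z ≈ 0.167 and the tool height.
- The block is upright to about 0.01 rad. Its face measured 2–3° off the slot's line on a short visible patch, within the 0.15 rad limit.
- The arm was at rest, with a side force of about 4 N from the slot wall.

**What went wrong or disagreed**
- **Slot entry:** the first tries caught on the slot's mouth, with one brief peak of about 40 N at the wrist. I think the camera estimate of the slot was about 3 mm off in x. I found the centre by feeling for the slot wall.
- **Grip:** the block turned about 0.08 rad in the jaws during those tries, so the tool itself is tilted by that much. I tilted the tool to bring the block upright again.
- **Fingertips:** in the depth images the open fingertips sat about 33 mm further back than the data given. I set the grasp height from the camera instead.
- **Not measured:** I did not measure the jar, tape roll, hammer and spanner again at the end. The arm's path kept clear of them.

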